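# Change over the clay in the drying drawer

### The arm

A 6-joint arm with a two-finger parallel gripper is mounted at the origin on the work surface. World frame = base frame: x ahead of the robot, y to its left, z up, the work surface at z = 0. Lengths are in m, angles in rad, forces in N, time in s.
With the tool pointing down it reaches from about 0.375 to 0.925 m from the base axis. Payload 5.7 kg.
Tool frame: the origin (TCP) lies at the very end of the fingers, on their centre line; the grasp point (between the pads) lies 19 mm behind it (r.hold_point_z is the distance from the TCP to the grasp point, in m); x points along the fingers, z is the direction in which the jaws open and shut, and the axes are right-handed (so a half turn about x gives the same grasp; the last joint's range is limited). The gripper opens to 88 mm and grips with 3 to 60 N. Pads are 20 mm wide; open, the fingers measure 115 mm over their backs; the gripper's body (75 mm by 178 mm) begins 61 mm behind the grasp point.
Start: joints at [1.059, 0.359, 1.51, -0, 1.272, -0.115], TCP at [0.232, 0.553, 0.223] pointing down, gripper open.
Joint ranges: [-2.97, 2.97], [-1.01, 2.36], [0.21, 2.38], [-0.96, 4.11], [0.2, 2.71], [-2.98, 2.98]. Speed limits (rad/s): [2.39, 2.39, 3.14, 3.14, 3.14, 3.14].

### API

Orientations are given as a unit quaternion [x, y, z, w].
In Python, from bench import r gives the robot as it stands. The module is installed in compiled form; this text tells all that it offers.
- The arm moves only by the tool drive_tool, never from a script. Its argument "motion" is a list of rows, each a list of 3 entries, a list of its own where there are three numbers: the shift along the tool's x, y, z in m, then the turn, a rotation vector about the tool's x, y, z in degrees, then the opening, from 0 (shut) to 1 (fully open). In form: [[[x, y, z], [rx, ry, rz], claw], ...]. A call has 1 to 20 rows; each row is the pose to reach, as a shift and turn from the pose measured when the call began, along the tool's axes at that moment; what a row does not reach only later rows make up. A row lasts 1/12 s, in which the tool goes at most 41.7 mm and 7.16 degrees, less where a joint would pass 70% of its speed; a pose out of reach is approached as far as the arm can. A call with a gripper value outside its range is refused whole. The fingers move at their own pace and stop on an object; the grip force is fixed at half the most. Time passes only in rows, so rows that repeat a pose let the fingers close. It gives the time, the measured TCP pose, the force and the opening at its end, in the units of the state.
- r.sense(): the state, without advancing time (a new reading comes with each control period).
- r.read_camera(name): name is "scene" or "top" or "wrist"; returns the picture (480x640x3 uint8, red, green, blue); there is no depth.
- r.camera_model(name): a dict with "fx", "fy", "cx", "cy" (pixels), "pose" (4x4, takes a point from camera to world coordinates); the wrist camera has in their place "tool_from_camera" (4x4, takes a point from camera to tool coordinates, whose origin is the TCP and whose axes are the tool frame's). Camera axes: x right, y up, looking along -z (the intrinsics and any distortion apply to the point x, -y, -z); pixel columns grow to the right and rows downward; lengths in m; the calibration is good to about 2 mm. A picture is of the moment at which its call begins: read the wrist's pose just before it. camera_model takes no time and is no camera call.
- r.hand_in(): hands the job in, once; it reports no verdict.
The state is a dict: "time_s": time; "q": joint angles; "dq": joint speeds; "effort": joint torques, N m; "tcp_pos": TCP position; "eef_rot": TCP orientation; "force": force on the tool from outside, world axes, zero at the start; "ft_torque": the same for the moment, N m; "width": finger opening in m.
Only numpy, scipy, OpenCV 4.12 (cv2) and the standard library are available. Lean on these libraries where they do the work, as an engineer would, in place of code of your own. Each camera call takes 0.05 s, during which the arm holds its last target.

### The job

Slowly pull the drying cabinet's top drawer out to its stop, take out the bone-dry dishes and stand them wholly on the kiln shelf, and stand all the clay cups from the table in the drawer, everything upright and no piece touching another; then slide the drawer gently fully home. The clay is unfired and cracks easily: hold each piece with a light grip, set it down softly rather than dropping it, and leave everything else on the table where it is.

Things in the scene. Friction and masses are not known exactly. Their poses are not given: they have to be found in the camera images.
- drawer (a joint): Slide of the drying cabinet's top drawer: 0 m shut, 0.165 m pulled out to its stop. It needs about 2 N plus 8 N per m/s and stays where it is left; never move it faster than 0.35 m/s. It may stand up to 15 mm ajar at the start.
- drawer_handle (a point): Middle of the steel bar handle on the top drawer's front. The bar is level, 110 mm long, 10 mm thick, parallel to the drawer's front (this point's y axis), its centre line 38 mm out from the front face and 27 mm below the cabinet's top. This point's -x axis is the way the drawer pulls out. It moves with the drawer.
- drawer_floor (a point): Middle of the top drawer's inner floor, on its upper surface, 78 mm above the table; moves with the drawer. x axis: depth, pointing into the cabinet; y: width; z up. Inside the drawer is 170 mm deep (x -85 to +85 mm) and 300 mm wide (y -150 to +150 mm); front panel rises 65 mm above this floor, side and back walls 50 mm. Pulled out to the stop, the whole floor is clear of the cabinet; the cabinet's roof is 67 mm above this floor (its top 79 mm).
- cabinet: Plywood table-top drying cabinet with two drawers (the lower one is not used and does not open), 240 deep (x) x 360 wide (y) x 157 mm high, fixed to the table. Origin: centre of its underside; its front looks along its -x axis. It stands at the robot's left, turned towards the robot.
- shelf_top (a point): Centre of the upper face of the kiln shelf: a flat pale slab, 260 (its x) x 140 (its y) x 14 mm thick, lying on the table at the robot's right; heavy, does not move.
- cup1_mid (a point): Centre, half-way up, of a leather-hard unfired clay cup: plain straight-sided beaker, 50 mm outside diameter, 56 mm high, 5 mm wall, open at the top (own z axis), about 0.13 kg. Stands on the table at the start. It cracks if it is squeezed, or pressed down, hard: the fingers' forces on it added together must stay below 70 N (about 35 N a finger), and it must bear on the drawer or table with less than 30 N. Absent in some starts.
- cup2_mid (a point): Centre, half-way up, of a leather-hard unfired clay cup: plain straight-sided beaker, 50 mm outside diameter, 56 mm high, 5 mm wall, open at the top (own z axis), about 0.13 kg. Stands on the table at the start. It cracks if it is squeezed, or pressed down, hard: the fingers' forces on it added together must stay below 70 N (about 35 N a finger), and it must bear on the drawer or table with less than 30 N. Absent in some starts.
- cup3_mid (a point): Centre, half-way up, of a leather-hard unfired clay cup: plain straight-sided beaker, 50 mm outside diameter, 56 mm high, 5 mm wall, open at the top (own z axis), about 0.13 kg. Stands on the table at the start. It cracks if it is squeezed, or pressed down, hard: the fingers' forces on it added together must stay below 70 N (about 35 N a finger), and it must bear on the drawer or table with less than 30 N. Absent in some starts.
- cup4_mid (a point): Centre, half-way up, of a leather-hard unfired clay cup: plain straight-sided beaker, 50 mm outside diameter, 56 mm high, 5 mm wall, open at the top (own z axis), about 0.13 kg. Stands on the table at the start. It cracks if it is squeezed, or pressed down, hard: the fingers' forces on it added together must stay below 70 N (about 35 N a finger), and it must bear on the drawer or table with less than 30 N. Absent in some starts.
- dish1_mid (a point): Centre, half-way up, of a bone-dry unfired clay dish: low and straight-sided, 60 mm outside diameter, 40 mm high, 5 mm wall, open at the top (own z axis), about 0.12 kg. Stands in the top drawer at the start. As fragile as the cups (same limits, on the drawer or kiln shelf). Absent in some starts.
- dish2_mid (a point): Centre, half-way up, of a bone-dry unfired clay dish: low and straight-sided, 60 mm outside diameter, 40 mm high, 5 mm wall, open at the top (own z axis), about 0.12 kg. Stands in the top drawer at the start. As fragile as the cups (same limits, on the drawer or kiln shelf). Absent in some starts.
- dish3_mid (a point): Centre, half-way up, of a bone-dry unfired clay dish: low and straight-sided, 60 mm outside diameter, 40 mm high, 5 mm wall, open at the top (own z axis), about 0.12 kg. Stands in the top drawer at the start. As fragile as the cups (same limits, on the drawer or kiln shelf). Absent in some starts.
- brush_jar: A glass jar (72 mm across, 100 high) with brushes standing in it; not part of the job. Origin: centre of its underside.
- teacup: A white teacup on a 140 mm saucer, 87 mm high in all; not part of the job. Origin: centre of its underside.
- glue_bottle: A white cone-shaped bottle, 200 mm tall; not part of the job. Origin: centre of its underside.
- sponge: A small sponge, 60 x 35 x 24 mm; not part of the job. Origin: centre of its underside.
- modelling_knife: A wooden modelling knife lying flat, 155 mm long, 10 mm high; not part of the job. Origin: centre of its underside.
Mind the look-alikes: they are no part of the job. Leave any orange look-alike of the part that bears cup1_mid alone. Leave any turquoise look-alike of the part that bears cup3_mid alone.

How it is judged:
On the way, in this order (a step that is already met when the one before it is completed fails the run):
1. the top drawer is pulled out to its stop (value of joint drawer above 0.157 m), for 0.2 s.
2. all dishes stand on the kiln shelf and all cups stand in the drawer, upright, not touching one another and let go (x of cup1_mid in the frame of drawer_floor between -0.065 and 0.065 m and y of cup1_mid in the frame of drawer_floor between -0.13 and 0.13 m and z of cup1_mid in the frame of drawer_floor between 0.022 and 0.034 m and angle between each of cup1_mid, cup2_mid, cup3_mid, cup4_mid, dish1_mid, dish2_mid, dish3_mid's own z axis and vertical below 0.12 rad and x of cup2_mid in the frame of drawer_floor between -0.065 and 0.065 m and y of cup2_mid in the frame of drawer_floor between -0.13 and 0.13 m and z of cup2_mid in the frame of drawer_floor between 0.022 and 0.034 m and x of cup3_mid in the frame of drawer_floor between -0.065 and 0.065 m and y of cup3_mid in the frame of drawer_floor between -0.13 and 0.13 m and z of cup3_mid in the frame of drawer_floor between 0.022 and 0.034 m and x of cup4_mid in the frame of drawer_floor between -0.065 and 0.065 m and y of cup4_mid in the frame of drawer_floor between -0.13 and 0.13 m and z of cup4_mid in the frame of drawer_floor between 0.022 and 0.034 m and horizontal distance between cup1_mid and cup2_mid above 0.051 m and horizontal distance between each of cup1_mid, cup2_mid and cup3_mid above 0.051 m and horizontal distance between each of cup1_mid, cup2_mid, cup3_mid and cup4_mid above 0.051 m and x of dish1_mid in the frame of shelf_top between -0.108 and 0.108 m and y of dish1_mid in the frame of shelf_top between -0.048 and 0.048 m and z of dish1_mid in the frame of shelf_top between 0.014 and 0.026 m and x of dish2_mid in the frame of shelf_top between -0.108 and 0.108 m and y of dish2_mid in the frame of shelf_top between -0.048 and 0.048 m and z of dish2_mid in the frame of shelf_top between 0.014 and 0.026 m and x of dish3_mid in the frame of shelf_top between -0.108 and 0.108 m and y of dish3_mid in the frame of shelf_top between -0.048 and 0.048 m and z of dish3_mid in the frame of shelf_top between 0.014 and 0.026 m and horizontal distance between dish1_mid and dish2_mid above 0.061 m and horizontal distance between each of dish1_mid, dish2_mid and dish3_mid above 0.061 m and contact force between the fingers and cup1 below 0.1 N and contact force between the fingers and cup2 below 0.1 N and contact force between the fingers and cup3 below 0.1 N and contact force between the fingers and cup4 below 0.1 N and contact force between the fingers and dish1 below 0.1 N and contact force between the fingers and dish2 below 0.1 N and contact force between the fingers and dish3 below 0.1 N), for 0.2 s.
3. the drawer is shut (value of joint drawer below 0.006 m), for 0.2 s.
At the end, for the whole second after the job is handed in: Drawer shut to 6 mm. Every cup upright (7 degrees) on the drawer floor, its axis 20 mm or more inside the walls, cup axes over 51 mm apart (not touching). Every dish upright on the kiln shelf, overhanging 8 mm at most, dish axes over 61 mm apart (value of joint drawer below 0.006 m and x of cup1_mid in the frame of drawer_floor between -0.065 and 0.065 m and y of cup1_mid in the frame of drawer_floor between -0.13 and 0.13 m and z of cup1_mid in the frame of drawer_floor between 0.022 and 0.034 m and angle between each of cup1_mid, cup2_mid, cup3_mid, cup4_mid, dish1_mid, dish2_mid, dish3_mid's own z axis and vertical below 0.12 rad and x of cup2_mid in the frame of drawer_floor between -0.065 and 0.065 m and y of cup2_mid in the frame of drawer_floor between -0.13 and 0.13 m and z of cup2_mid in the frame of drawer_floor between 0.022 and 0.034 m and x of cup3_mid in the frame of drawer_floor between -0.065 and 0.065 m and y of cup3_mid in the frame of drawer_floor between -0.13 and 0.13 m and z of cup3_mid in the frame of drawer_floor between 0.022 and 0.034 m and x of cup4_mid in the frame of drawer_floor between -0.065 and 0.065 m and y of cup4_mid in the frame of drawer_floor between -0.13 and 0.13 m and z of cup4_mid in the frame of drawer_floor between 0.022 and 0.034 m and horizontal distance between cup1_mid and cup2_mid above 0.051 m and horizontal distance between each of cup1_mid, cup2_mid and cup3_mid above 0.051 m and horizontal distance between each of cup1_mid, cup2_mid, cup3_mid and cup4_mid above 0.051 m and x of dish1_mid in the frame of shelf_top between -0.108 and 0.108 m and y of dish1_mid in the frame of shelf_top between -0.048 and 0.048 m and z of dish1_mid in the frame of shelf_top between 0.014 and 0.026 m and x of dish2_mid in the frame of shelf_top between -0.108 and 0.108 m and y of dish2_mid in the frame of shelf_top between -0.048 and 0.048 m and z of dish2_mid in the frame of shelf_top between 0.014 and 0.026 m and x of dish3_mid in the frame of shelf_top between -0.108 and 0.108 m and y of dish3_mid in the frame of shelf_top between -0.048 and 0.048 m and z of dish3_mid in the frame of shelf_top between 0.014 and 0.026 m and horizontal distance between dish1_mid and dish2_mid above 0.061 m and horizontal distance between each of dish1_mid, dish2_mid and dish3_mid above 0.061 m).
It fails at once if a piece of clay squeezed with 70 N or more (contact force between the fingers and cup1 above 70 N or contact force between the fingers and cup2 above 70 N or contact force between the fingers and cup3 above 70 N or contact force between the fingers and cup4 above 70 N or contact force between the fingers and dish1 above 70 N or contact force between the fingers and dish2 above 70 N or contact force between the fingers and dish3 above 70 N).
It fails at once if a piece of clay pressed or dropped on the drawer, table or kiln shelf with 30 N or more (contact force between any of cup1, cup2, cup3, cup4, dish1, dish2, dish3 and drawer above 30 N or contact force between any of cup1, cup2, cup3, cup4, dish1, dish2, dish3 and table above 30 N or contact force between any of dish1, dish2, dish3 and kiln_shelf above 30 N).
It fails at once if the drawer jerked or slammed (faster than 0.35 m/s) (velocity of joint drawer above 0.35 m/s or velocity of joint drawer below -0.35 m/s).
It fails at once if a bystander moved more than 50 mm (distance of any of brush_jar, teacup, glue_bottle, sponge, modelling_knife from where it was at the start of the episode above 0.05 m).
Of cup1, cup2, cup3, cup4 only 2 to 4 are there at a start; the rules pass over those that are not, and their reading is None.
Of dish1, dish2, dish3 only 2 to 3 are there at a start; the rules pass over those that are not, and their reading is None.
At some moment in a run one of cup1, cup2, cup3, cup4 may be knocked a few centimetres aside while the robot is not near it.
It also fails if it takes over 210 s, if anything falls off the work surface, if the arm or the gripper's body presses on something with over 40 N, if the wrist force passes 120 N, or if a joint passes its speed limit or range.

## Working session

There is one attempt and no reset: what is moved stays moved. The work goes in short steps, Python scripts to look and compute and a tool call to move; the robot and the scene stay as the last step left them, time stands still between calls to the robot, and variables do not carry over. Pictures are saved under pics/ and viewed, and the job is handed in when it is done.

Besides the shell and the picture viewer there is one more tool, called after "Call:" by a JSON object that holds its "name" and its "arguments". drive_tool: Moves the arm, as the interface text tells. Its arguments: {"type":"object","properties":{"motion":{"type":"array"}},"required":["motion"]}

```bash
mkdir -p pics
python3 - <<'E'
from bench import r
import cv2,numpy as np
np.set_printoptions(precision=4,suppress=True)
s=r.sense();print(s)
for n in("scene","top","wrist"):
    im=r.read_camera(n);cv2.imwrite(f"pics/a_{n}.png",im[:,:,::-1]);print(n,r.camera_model(n))
E
```

```text
{'time_s': 0.0, 'q': array([ 1.0589,  0.3595,  1.5114, -0.    ,  1.2725, -0.1151]), 'dq': array([ 0.0008,  0.0006, -0.0005, -0.0004,  0.0005,  0.0002]), 'effort': array([  0.0028, -51.5367, -27.0735,   0.0679,   0.0346,  -0.0001]), 'tcp_pos': array([0.2316, 0.5528, 0.2218]), 'eef_rot': array([-0.3919,  0.5893,  0.3913,  0.5882]), 'force': array([ 0.5369,  0.1252, -0.514 ]), 'ft_torque': array([-0.0278, -0.0195, -0.0018]), 'width': 0.08808757183293632}
scene {'fx': 468.5161160516178, 'fy': 468.5161160516178, 'cx': 313.0244148645861, 'cy': 235.4492847963772, 'pose': array([[ 0.81  , -0.3349,  0.4814,  1.1117],
       [ 0.5863,  0.4527, -0.6718, -0.6595],
       [ 0.007 ,  0.8264,  0.563 ,  0.7131],
       [ 0.    ,  0.    ,  0.    ,  1.    ]])}
top {'fx': 496.05671815272825, 'fy': 496.05671815272825, 'cx': 322.07314081422936, 'cy': 247.2216145135672, 'pose': array([[-0.0079,  0.9925, -0.1224,  0.4897],
       [-1.    , -0.0071,  0.0069,  0.0589],
       [ 0.0059,  0.1224,  0.9925,  1.1846],
       [ 0.    ,  0.    ,  0.    ,  1.    ]])}
wrist {'fx': 381.7250671463795, 'fy': 381.7250671463795, 'cx': 327.32951111145474, 'cy': 238.5920267270445, 'tool_from_camera': array([[-0.0007,  0.2616, -0.9652, -0.1608],
       [ 0.0004,  0.9652,  0.2616,  0.0714],
       [ 1.    , -0.0002, -0.0008, -0.0004],
       [ 0.    ,  0.    ,  0.    ,  1.    ]])}
```

View pics/a_scene.png

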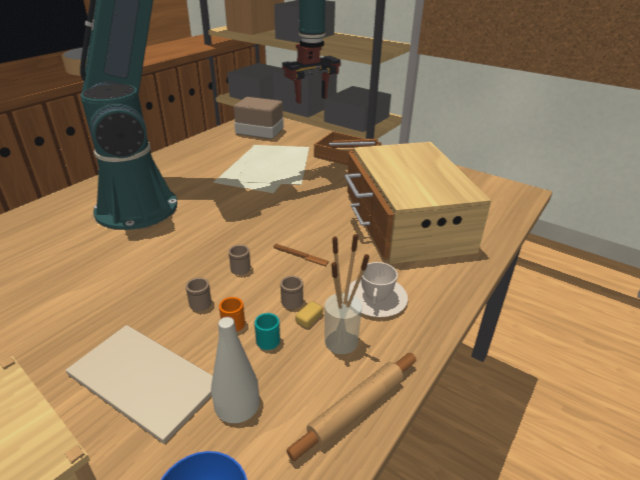

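View pics/a_top.png

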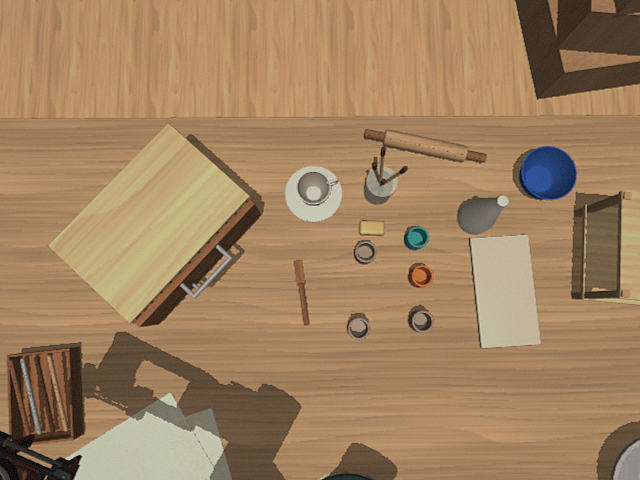

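View pics/a_wrist.png

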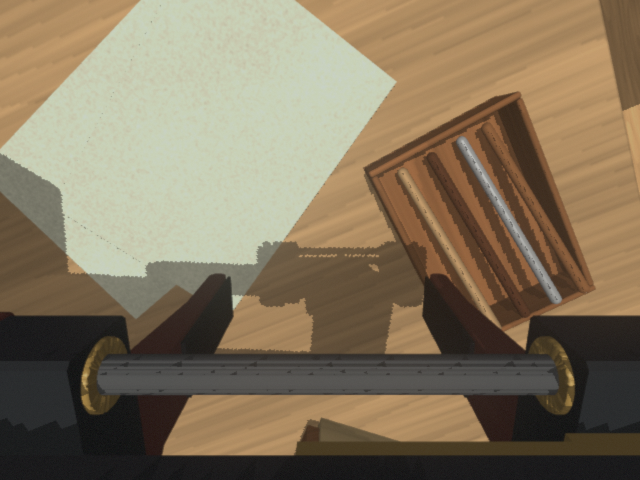

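Three grey cups at top-picture (365,252), (359,328), (421,320). The look-alikes are orange (421,275) and turquoise (416,238), to be left alone. Kiln shelf is around (505,291), and the cabinet handle around (208,272).

```bash
cat > h.py <<'E'
from bench import r
import cv2,numpy as np
from scipy.spatial.transform import Rotation as R
np.set_printoptions(precision=4,suppress=True)
def cam(n,s=None):
    m=r.camera_model(n)
    if 'pose' in m: P=np.array(m['pose'])
    else:
        s=s or r.sense(); T=np.eye(4);T[:3,:3]=R.from_quat(s['eef_rot']).as_matrix();T[:3,3]=s['tcp_pos'];P=T@np.array(m['tool_from_camera'])
    return m,P
def p2w(n,u,v,z,s=None):
    m,P=cam(n,s); d=P[:3,:3]@np.array([(u-m['cx'])/m['fx'],-(v-m['cy'])/m['fy'],-1]); o=P[:3,3]
    return o+d*(z-o[2])/d[2]
def w2p(n,p,s=None):
    m,P=cam(n,s); c=P[:3,:3].T@(np.array(p)-P[:3,3]); return np.array([m['cx']+m['fx']*c[0]/-c[2], m['cy']-m['fy']*c[1]/-c[2]])
def shot(n,name):
    s=r.sense(); im=r.read_camera(n)[:,:,::-1].copy(); cv2.imwrite(f"pics/{name}.png",im); return im,s
def crop(im,x0,y0,x1,y1,k,name): cv2.imwrite(f"pics/{name}.png",cv2.resize(im[y0:y1,x0:x1],None,fx=k,fy=k,interpolation=cv2.INTER_CUBIC))
def down(jaw): # jaw world yaw (rad) of tool z; tool x down
    x=np.array([0,0,-1.]);z=np.array([np.cos(jaw),np.sin(jaw),0]);y=np.cross(z,x);return R.from_matrix(np.c_[x,y,z])
def to(p,jaw=None):
    s=r.sense();T=R.from_quat(s['eef_rot']);d=T.inv().apply(np.array(p)-s['tcp_pos'])
    best=None
    if jaw is not None:
        for j in(jaw,jaw+np.pi):
            v=(T.inv()*down(j)).as_rotvec(degrees=True)
            print('rot',v.round(1),'q6 approx',round(float(s['q'][5]),2))
    print('shift',d.round(4),'rows',round(np.linalg.norm(d)/.0417,1),'tcp',s['tcp_pos'],'jaw deg',np.degrees(np.arctan2(*T.as_matrix()[[1,0],2])).round(1),'w',round(s['width'],4),'F',s['force'],'t',s['time_s'])
E
python3 - <<'E'
from h import *
im=cv2.imread('pics/a_top.png')
crop(im,40,110,290,340,3,'c1'); crop(im,340,150,560,360,3.5,'c2')
E
```

```text
(no output)
```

View pics/c1.png

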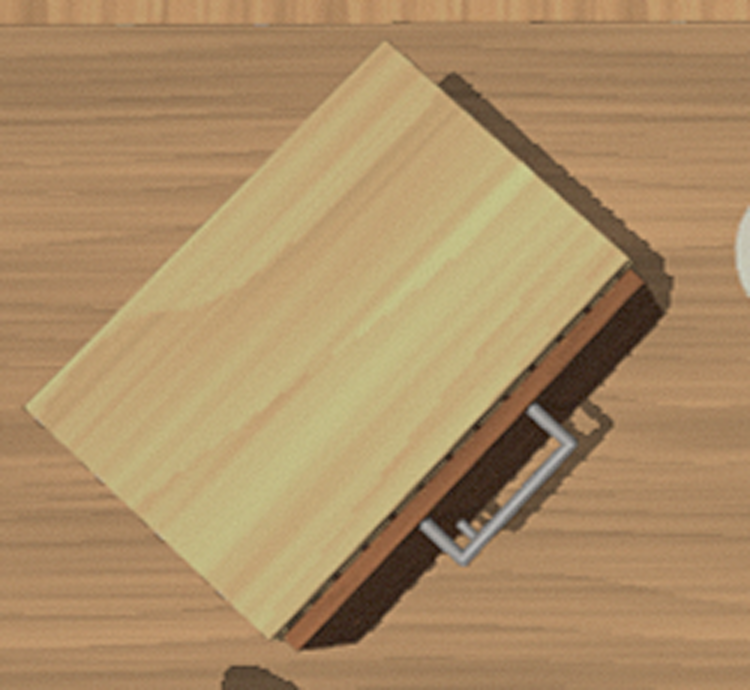

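View pics/c2.png

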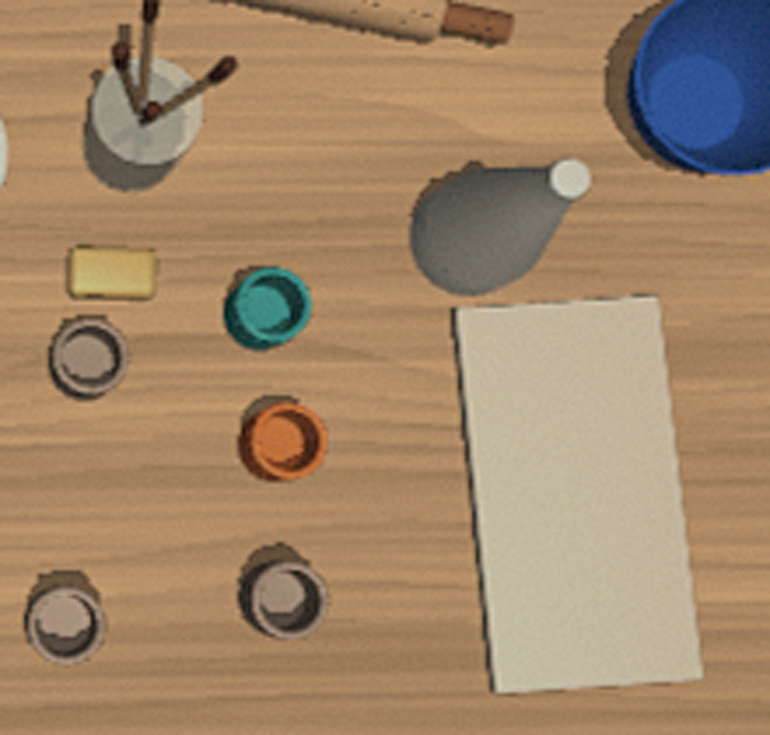

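Run:
```python
from h import *
a=lambda x,y:(x/3+40,y/3+110); b=lambda x,y:(x/3.5+340,y/3.5+150)
C=[p2w('top',*a(*q),.157) for q in[(387,42),(630,262),(275,637),(27,407)]]
print(np.array(C),[np.linalg.norm(C[i]-C[(i+1)%4]) for i in range(4)])
c=np.mean(C,0); fr=C[1]-C[0]+C[2]-C[3]; ya=np.degrees(np.arctan2(fr[1],fr[0])); w=C[3]-C[0]+C[2]-C[1]
print('cab c',c,'front dir deg',ya,'width dir',np.degrees(np.arctan2(w[1],w[0])))
H=[p2w('top',*a(*q),.135) for q in[(572,440),(464,558)]];print('handle',H,np.mean(H,0))
f=np.array([np.cos(np.radians(ya)),np.sin(np.radians(ya)),0]);print('handle out from cab centre',(np.mean(H,0)-c)@f,'lat',(np.mean(H,0)-c)@np.array([-f[1],f[0],0]))
S=np.array([p2w('top',*b(*q),.014) for q in[(456,309),(656,296),(702,678),(495,692)]]);print('shelf',S,S.mean(0),[np.linalg.norm(S[i]-S[(i+1)%4]) for i in range(4)]);d=S[0]+S[1]-S[2]-S[3];print(np.degrees(np.arctan2(d[1],d[0])))
for n,q in dict(A=(90,356),B=(65,623),C=(288,599),tq=(269,306),orr=(287,441)).items():print(n,p2w('top',*b(*q),.056))
for n,q in dict(jar=(145,110),glueb=(455,250)).items():print(n,p2w('top',*b(*q),.0))
print('gluetop',p2w('top',*b(570,180),.2),'teacup',p2w('top',312,190,.05), 'knife',p2w('top',300,263,.01),p2w('top',306,324,.01))
```

```text
[[0.8856 0.3787 0.157 ]
 [0.7237 0.2032 0.157 ]
 [0.4645 0.4423 0.157 ]
 [0.6238 0.6201 0.157 ]] [np.float64(0.2388168060387768), np.float64(0.35263345607731844), np.float64(0.238707639411227), np.float64(0.35616374921762617)]
cab c [0.6744 0.4111 0.157 ] front dir deg -132.27467050670703 width dir 137.31177001345813
handle [array([0.6003, 0.246 , 0.135 ]), array([0.5177, 0.3204, 0.135 ])] [0.559  0.2832 0.135 ]
handle out from cab centre 0.1722009806516572 lat 0.0006170927726419917
shelf [[ 0.653  -0.3032  0.014 ]
 [ 0.661  -0.4405  0.014 ]
 [ 0.4041 -0.4561  0.014 ]
 [ 0.3961 -0.3177  0.014 ]] [ 0.5285 -0.3794  0.014 ] [np.float64(0.13751849483352566), np.float64(0.25741267590432354), np.float64(0.13860860032506336), np.float64(0.2573460452110807)]
3.3517161618398172
A [ 0.6178 -0.0488  0.056 ]
B [ 0.4453 -0.0295  0.056 ]
C [ 0.4594 -0.1734  0.056 ]
tq [ 0.65   -0.1671  0.056 ]
orr [ 0.5612 -0.1761  0.056 ]
jar [ 0.797  -0.0959  0.    ]
glueb [ 0.6963 -0.3087  0.    ]
gluetop [ 0.702  -0.3152  0.2   ] teacup [0.7646 0.0735 0.05  ] knife [0.5972 0.1035 0.01  ] [0.4537 0.0898 0.01  ]
```

Run:
```python
from h import *
to([.559,.283,.222],np.radians(-132.5)); 
im=cv2.imread('pics/a_top.png'); crop(im,175,230,255,310,6,'c3'); im=cv2.imread('pics/a_scene.png');crop(im,320,130,440,260,4,'c4')
```

```text
rot [-160.2   -0.    -0.1] q6 approx -0.12
rot [19.8 -0.1  0. ] q6 approx -0.12
shift [ 0.0001 -0.4063 -0.1224] rows 10.2 tcp [0.2316 0.5529 0.222 ] jaw deg 67.3 w 0.0878 F [-0.8774 -0.2381  0.233 ] t 0.15
```

View pics/c4.png

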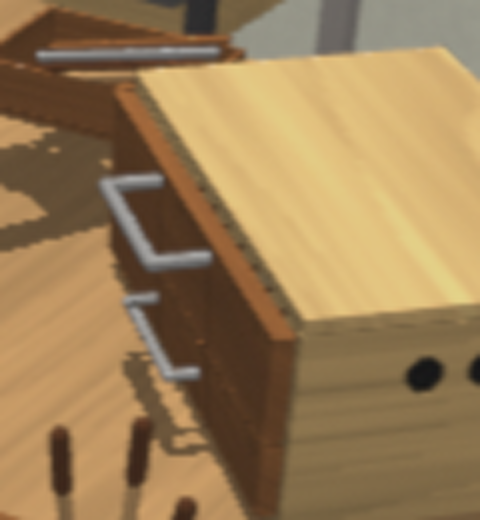

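Upper handle is clearly at crop (130,220), i.e. scene (352,185). The choice matches the description. Moving above it.

Call:
{"name": "drive_tool", "arguments": {"motion": [[[0, -0.04, -0.012], [6, 0, 0], 0.35], [[0, -0.08, -0.024], [12, 0, 0], 0.35], [[0, -0.12, -0.036], [19.8, 0, 0], 0.35], [[0, -0.16, -0.048], [19.8, 0, 0], 0.35], [[0, -0.2, -0.06], [19.8, 0, 0], 0.35], [[0, -0.24, -0.072], [19.8, 0, 0], 0.35], [[0, -0.28, -0.084], [19.8, 0, 0], 0.35], [[0, -0.32, -0.096], [19.8, 0, 0], 0.35], [[0, -0.36, -0.108], [19.8, 0, 0], 0.35], [[0, -0.39, -0.118], [19.8, 0, 0], 0.35], [[0, -0.406, -0.1225], [19.8, 0, 0], 0.35], [[0, -0.406, -0.1225], [19.8, 0, 0], 0.35], [[0, -0.406, -0.1225], [19.8, 0, 0], 0.35], [[0, -0.406, -0.1225], [19.8, 0, 0], 0.35]]}}

```text
time_s: 1.32
tcp_pos: [0.5573, 0.2839, 0.2218]
eef_rot: [-0.285, 0.648, 0.285, 0.646]
force: [-0.1, 1.4, -0.0]
width: 0.0307
```

Run:
```python
from h import *
im,s=shot('wrist','b1')
to([.559,.283,.113],np.radians(47.5)); print(w2p('wrist',[.559,.283,.135],s),w2p('wrist',[.6003,.246,.135],s),w2p('wrist',[.5177,.3204,.135],s))
```

```text
rot [ 0.  -0.1 -0. ] q6 approx -0.47
rot [-180.     0.1   -0.2] q6 approx -0.47
shift [ 0.1089 -0.0023  0.0006] rows 2.6 tcp [0.5571 0.2842 0.2219] jaw deg 47.5 w 0.0308 F [ 0.0484 -0.5009 -0.2519] t 1.3667
[328.5448 247.4048] [329.3278 321.9172] [328.1314 163.632 ]
```

View pics/b1.png

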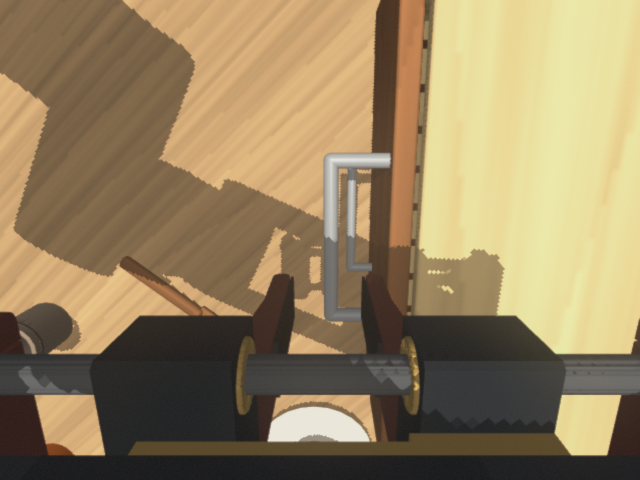

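Handle bar at u≈331, v 158–318, centred between the fingers as predicted. Descending to grip.

Call:
{"name": "drive_tool", "arguments": {"motion": [[[0.03, -0.002, 0.001], [0, 0, 0], 0.35], [[0.06, -0.002, 0.001], [0, 0, 0], 0.35], [[0.085, -0.002, 0.001], [0, 0, 0], 0.35], [[0.1, -0.002, 0.001], [0, 0, 0], 0.35], [[0.108, -0.002, 0.001], [0, 0, 0], 0.35], [[0.108, -0.002, 0.001], [0, 0, 0], 0.35], [[0.108, -0.002, 0.001], [0, 0, 0], 0.0], [[0.108, -0.002, 0.001], [0, 0, 0], 0.0], [[0.108, -0.002, 0.001], [0, 0, 0], 0.0], [[0.108, -0.002, 0.001], [0, 0, 0], 0.0], [[0.108, -0.002, 0.001], [0, 0, 0], 0.0], [[0.108, -0.002, 0.001], [0, 0, 0], 0.0]]}}

```text
time_s: 2.37
tcp_pos: [0.5599, 0.284, 0.1153]
eef_rot: [-0.285, 0.647, 0.285, 0.647]
force: [-1.2, 1.9, 6.9]
width: 0.0093
```

Call:
{"name": "drive_tool", "arguments": {"motion": [[[0, 0, -0.003], [0, 0, 0], 0], [[0, 0, -0.01], [0, 0, 0], 0], [[0, 0, -0.02], [0, 0, 0], 0], [[0, 0, -0.03], [0, 0, 0], 0], [[0, 0, -0.04], [0, 0, 0], 0], [[0, 0, -0.05], [0, 0, 0], 0], [[0, 0, -0.06], [0, 0, 0], 0], [[0, 0, -0.07], [0, 0, 0], 0], [[0, 0, -0.08], [0, 0, 0], 0], [[0, 0, -0.09], [0, 0, 0], 0], [[0, 0, -0.1], [0, 0, 0], 0], [[0, 0, -0.11], [0, 0, 0], 0], [[0, 0, -0.12], [0, 0, 0], 0], [[0, 0, -0.127], [0, 0, 0], 0], [[0, 0, -0.132], [0, 0, 0], 0], [[0, 0, -0.136], [0, 0, 0], 0], [[0, 0, -0.14], [0, 0, 0], 0], [[0, 0, -0.142], [0, 0, 0], 0], [[0, 0, -0.142], [0, 0, 0], 0]]}}

```text
time_s: 3.95
tcp_pos: [0.4635, 0.1788, 0.1153]
eef_rot: [-0.285, 0.647, 0.285, 0.647]
force: [-1.9, -1.2, 4.0]
width: 0.0093
```

Call:
{"name": "drive_tool", "arguments": {"motion": [[[0, 0, -0.004], [0, 0, 0], 0], [[0, 0, -0.008], [0, 0, 0], 0], [[0, 0, -0.012], [0, 0, 0], 0], [[0, 0, -0.012], [0, 0, 0], 0]]}}

```text
time_s: 4.28
tcp_pos: [0.4547, 0.1692, 0.1153]
eef_rot: [-0.285, 0.648, 0.285, 0.646]
force: [-1.1, -0.2, 2.8]
width: 0.0089
```

Call:
{"name": "drive_tool", "arguments": {"motion": [[[0, 0, -0.002], [0, 0, 0], 0], [[0, 0, -0.005], [0, 0, 0], 0], [[0, 0, -0.005], [0, 0, 0], 0]]}}

```text
time_s: 4.53
tcp_pos: [0.4508, 0.1649, 0.1153]
eef_rot: [-0.286, 0.648, 0.285, 0.646]
force: [-0.9, 0.7, 2.5]
width: 0.0095
```

Call:
{"name": "drive_tool", "arguments": {"motion": [[[0, 0, -0.002], [0, 0, 0], 0], [[0, 0, -0.005], [0, 0, 0], 0], [[0, 0, -0.005], [0, 0, 0], 0]]}}

```text
time_s: 4.78
tcp_pos: [0.4493, 0.1633, 0.1154]
eef_rot: [-0.284, 0.646, 0.285, 0.648]
force: [4.0, 11.9, -7.6]
width: 0.0088
```

At the stop (force rising). Release and lift.

Call:
{"name": "drive_tool", "arguments": {"motion": [[[0, 0, 0.002], [0, 0, 0], 0.35], [[0, 0, 0.002], [0, 0, 0], 0.35], [[0, 0, 0.002], [0, 0, 0], 0.35], [[-0.02, 0, 0.002], [0, 0, 0], 0.35], [[-0.05, 0, 0.002], [0, 0, 0], 0.35], [[-0.09, 0, 0.002], [0, 0, 0], 0.35], [[-0.13, 0, 0.0], [0, 0, 0], 0.6], [[-0.17, 0, -0.03], [0, 0, 0], 0.8], [[-0.2, 0, -0.06], [0, 0, 0], 0.8], [[-0.2, 0, -0.06], [0, 0, 0], 0.8], [[-0.2, 0, -0.06], [0, 0, 0], 0.8]]}}

```text
time_s: 5.7
tcp_pos: [0.4085, 0.1175, 0.3174]
eef_rot: [-0.284, 0.645, 0.284, 0.65]
force: [0.2, 0.1, 0.4]
width: 0.0605
```

Run:
```python
from h import *
im,s=shot('top','b2'); im2,s=shot('wrist','b3');print(s['tcp_pos'])
crop(im,170,200,330,340,5,'b2c')
```

```text
[0.4085 0.1181 0.3156]
```

View pics/b2.png

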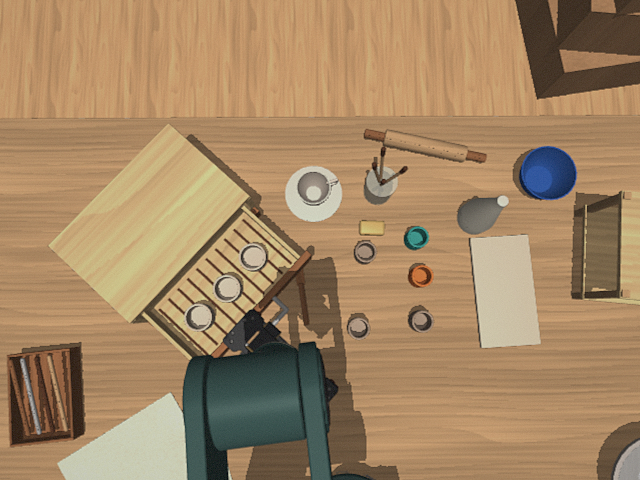

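View pics/b3.png

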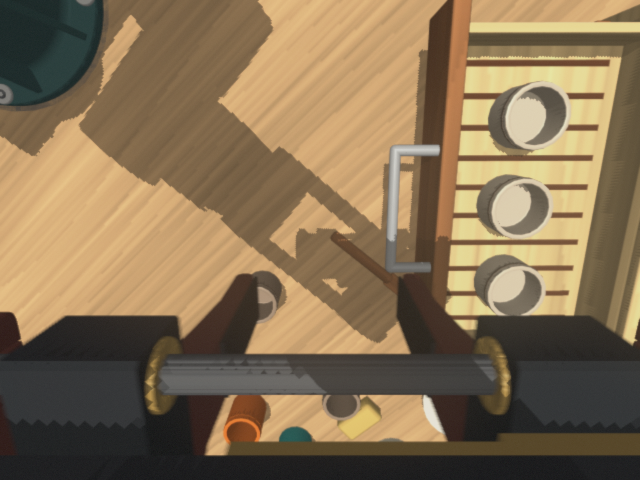

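View pics/b2c.png

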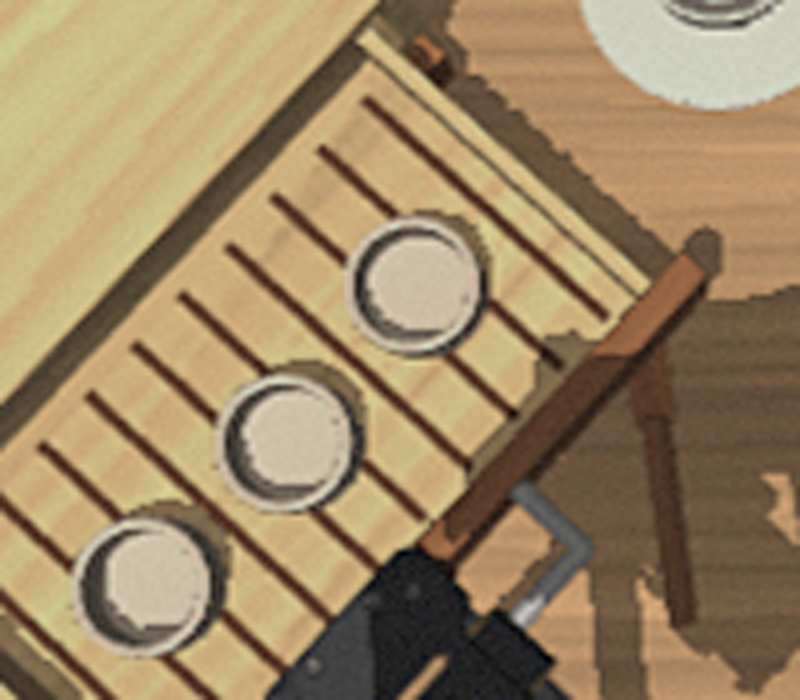

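Run:
```python
from h import *
a=lambda x,y:(x/5+170,y/5+200)
s={'eef_rot':[-0.284, 0.645, 0.284, 0.65],'tcp_pos':np.array([0.4085,0.1181,0.3156])}
s['eef_rot']=r.sense()['eef_rot']
f=np.array([np.cos(np.radians(-132.6)),np.sin(np.radians(-132.6)),0]);l=np.array([-f[1],f[0],0])
c=np.array([.6744,.4111,.118])
for q,w in zip([(417,284),(288,442),(143,585)],[(516,288),(521,206),(536,114)]):
    p=p2w('top',*a(*q),.118);pw=p2w('wrist',*w,.118,s);print(p,pw,'out',(p-c)@f,(pw-c)@f,'lat',(p-c)@l)
for q in[(704,255),(645,290)]:
    p=p2w('top',*a(*q),.143);print('front',p,(p-c)@f,(p-c)@l)
p=p2w('top',*a(360,38),.128);print('side back',p,(p-c)@f,(p-c)@l)
h=p2w('top',*a(590,545),.135);print('handle end',(h-c)@f,(h-c)@l)
for q in [(395,152),(390,265)]:
    p=p2w('wrist',*q,.135,s);print('handle w',p,(p-c)@f,(p-c)@l)
```

```text
[0.6015 0.2    0.118 ] [0.5949 0.2063 0.118 ] out 0.20476778068524681 0.20457148098450134 lat 0.08919599463199146
[0.5338 0.2546 0.118 ] [0.529  0.2585 0.118 ] out 0.210359625188804 0.21070482597600637 lat 0.00243963062447293
[0.4736 0.3153 0.118 ] [0.4692 0.3167 0.118 ] out 0.20644789455832369 0.20838216843360058 lat -0.0829300250841053
front [0.6103 0.0756 0.143 ] 0.2903736719649034 0.17989642936107925
front [0.5956 0.1006 0.143 ] 0.2819367701237734 0.1521891934509256
side back [0.7077 0.2243 0.128 ] 0.114966408748037 0.15094082603120587
handle end 0.3366807709849413 0.05773099460755715
handle w [0.4067 0.2006 0.135 ] 0.33615686575198733 -0.05459131483428409
handle w [0.4835 0.1302 0.135 ] 0.3359846209000209 0.04961622489928347
```

Run:
```python
from h import *
to([.598,.203,.22],np.radians(47.4))
```

```text
rot [ 0.   0.2 -0. ] q6 approx -0.71
rot [-180.     0.     0.3] q6 approx -0.71
shift [ 0.095  -0.0825  0.1903] rows 5.5 tcp [0.4083 0.1185 0.3144] jaw deg 47.4 w 0.0678 F [ 0.0418  0.2312 -0.0832] t 5.8
```

Call:
{"name": "drive_tool", "arguments": {"motion": [[[0.01, -0.01, 0.03], [0, 0, 0], 1], [[0.025, -0.025, 0.065], [0, 0, 0], 1], [[0.045, -0.04, 0.1], [0, 0, 0], 1], [[0.065, -0.055, 0.135], [0, 0, 0], 1], [[0.085, -0.072, 0.17], [0, 0, 0], 1], [[0.095, -0.0825, 0.19], [0, 0.2, 0], 1], [[0.095, -0.0825, 0.19], [0, 0.2, 0], 1], [[0.095, -0.0825, 0.19], [0, 0.2, 0], 1], [[0.095, -0.0825, 0.19], [0, 0.2, 0], 1]]}}

```text
time_s: 6.55
tcp_pos: [0.5963, 0.2029, 0.2177]
eef_rot: [-0.284, 0.649, 0.285, 0.646]
force: [0.2, -0.3, -0.4]
width: 0.0877
```

Run:
```python
from h import *
im,s=shot('wrist','b4');print(s['tcp_pos'],w2p('wrist',[.598,.203,.118],s));to([.598,.203,.087],np.radians(47.4))
```

```text
[0.5963 0.2029 0.2177] [329.8194 241.5895]
rot [ 0.  -0.1 -0.1] q6 approx -0.61
rot [-180.     0.1   -0.2] q6 approx -0.61
shift [ 0.1319 -0.0012  0.0016] rows 3.2 tcp [0.5964 0.2027 0.2189] jaw deg 47.4 w 0.0879 F [ 0.2166 -0.5631 -0.4962] t 6.6
```

View pics/b4.png

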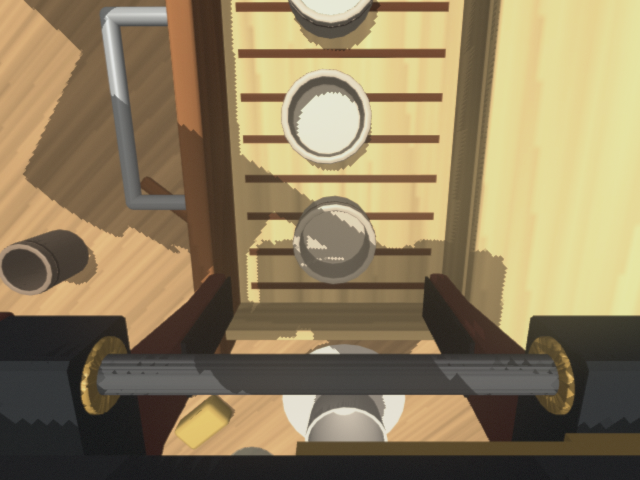

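Call:
{"name": "drive_tool", "arguments": {"motion": [[[0.03, -0.001, 0.003], [0, 0, 0], 1], [[0.06, -0.001, 0.005], [0, 0, 0], 1], [[0.085, -0.001, 0.005], [0, 0, 0], 1], [[0.105, -0.001, 0.005], [0, 0, 0], 1], [[0.12, -0.001, 0.005], [0, 0, 0], 1], [[0.13, -0.001, 0.005], [0, 0, 0], 1], [[0.13, -0.001, 0.005], [0, 0, 0], 1], [[0.13, -0.001, 0.005], [0, 0, 0], 1]]}}

```text
time_s: 7.27
tcp_pos: [0.5998, 0.2056, 0.0896]
eef_rot: [-0.284, 0.648, 0.285, 0.646]
force: [0.2, 0.1, 0.1]
width: 0.0879
```

Call:
{"name": "drive_tool", "arguments": {"motion": [[[0, 0, 0], [0, 0, 0], 0.9], [[0, 0, 0], [0, 0, 0], 0.8], [[0, 0, 0], [0, 0, 0], 0.74], [[0, 0, 0], [0, 0, 0], 0.7], [[0, 0, 0], [0, 0, 0], 0.68], [[0, 0, 0], [0, 0, 0], 0.66], [[0, 0, 0], [0, 0, 0], 0.64], [[0, 0, 0], [0, 0, 0], 0.64], [[0, 0, 0], [0, 0, 0], 0.64]]}}

```text
time_s: 8.02
tcp_pos: [0.6, 0.2056, 0.0899]
eef_rot: [-0.284, 0.648, 0.285, 0.647]
force: [-0.1, -0.6, 4.5]
width: 0.0586
```

Call:
{"name": "drive_tool", "arguments": {"motion": [[[-0.003, 0, 0], [0, 0, 0], 0.64], [[-0.01, 0, 0], [0, 0, 0], 0.64], [[-0.025, 0, 0], [0, 0, 0], 0.64], [[-0.045, 0, 0], [0, 0, 0], 0.64], [[-0.07, 0, 0], [0, 0, 0], 0.64], [[-0.1, 0, 0], [0, 0, 0], 0.64], [[-0.12, 0, 0], [0, 0, 0], 0.64], [[-0.135, 0, 0], [0, 0, 0], 0.64], [[-0.14, 0, 0], [0, 0, 0], 0.64]]}}

```text
time_s: 8.77
tcp_pos: [0.6018, 0.206, 0.2332]
eef_rot: [-0.285, 0.647, 0.284, 0.648]
force: [1.1, 0.3, -0.8]
width: 0.0586
```

Run:
```python
from h import *
im,s=shot('wrist','b5');to([.608,-.3747,.20],np.radians(-86.6))
```

```text
rot [134.    0.1  -0.1] q6 approx -0.61
rot [-46.    0.1   0.1] q6 approx -0.61
shift [ 0.0325 -0.3975 -0.4234] rows 13.9 tcp [0.6016 0.206  0.2327] jaw deg 47.4 w 0.0587 F [ 0.7145  0.0185 -0.26  ] t 8.8167
```

View pics/b5.png

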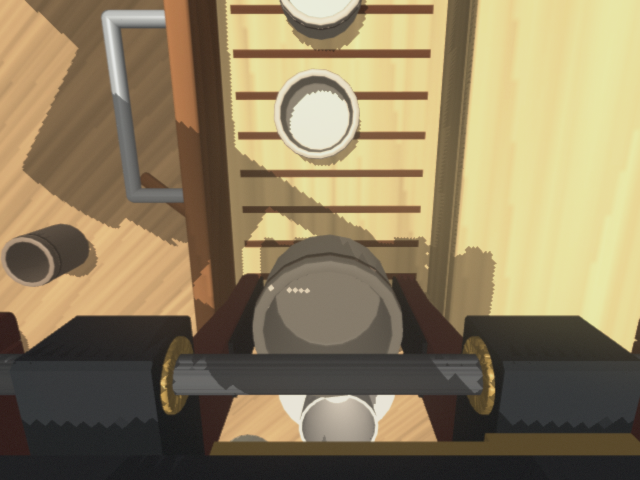

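Call:
{"name": "drive_tool", "arguments": {"motion": [[[0, -0.008, -0.008], [-2, 0, 0], 0.64], [[0, -0.025, -0.026], [-5, 0, 0], 0.64], [[0, -0.05, -0.053], [-9, 0, 0], 0.64], [[0, -0.075, -0.08], [-13, 0, 0], 0.64], [[0, -0.1, -0.107], [-17, 0, 0], 0.64], [[0, -0.125, -0.133], [-21, 0, 0], 0.64], [[0, -0.15, -0.16], [-25, 0, 0], 0.64], [[0, -0.175, -0.187], [-29, 0, 0], 0.64], [[0, -0.2, -0.213], [-33, 0, 0], 0.64], [[0, -0.225, -0.24], [-37, 0, 0], 0.64], [[0, -0.25, -0.267], [-41, 0, 0], 0.64], [[0, -0.275, -0.293], [-46, 0, 0], 0.64], [[0, -0.3, -0.32], [-46, 0, 0], 0.64], [[0.005, -0.325, -0.347], [-46, 0, 0], 0.64], [[0.01, -0.35, -0.373], [-46, 0, 0], 0.64], [[0.02, -0.373, -0.398], [-46, 0, 0], 0.64], [[0.028, -0.39, -0.415], [-46, 0, 0], 0.64], [[0.03, -0.3975, -0.4235], [-46, 0, 0], 0.64], [[0.03, -0.3975, -0.4235], [-46, 0, 0], 0.64], [[0.03, -0.3975, -0.4235], [-46, 0, 0], 0.64]]}}

```text
time_s: 10.48
tcp_pos: [0.6074, -0.3739, 0.2014]
eef_rot: [-0.514, 0.484, 0.515, 0.486]
force: [-0.2, 0.3, -1.1]
width: 0.0583
```

Run:
```python
from h import *
im,s=shot('wrist','b6');im,_=shot('top','b6t');to([.608,-.3747,.0262],np.radians(93.4))
S=[[0.653,-0.3032,.014],[0.661,-0.4405,.014],[0.4041,-0.4561,.014],[0.3961,-0.3177,.014]]
print([w2p('wrist',q,s).round() for q in S])
```

```text
rot [0.1 0.1 0.1] q6 approx -2.28
rot [-179.9   -0.2    0.1] q6 approx -2.28
shift [ 0.1764  0.0005 -0.0021] rows 4.2 tcp [ 0.6081 -0.3728  0.2026] jaw deg 93.5 w 0.0585 F [-0.4008  0.2759 -0.5525] t 10.5833
[array([397., 265.]), array([255., 265.]), array([238., -45.]), array([414., -44.])]
```

View pics/b6.png

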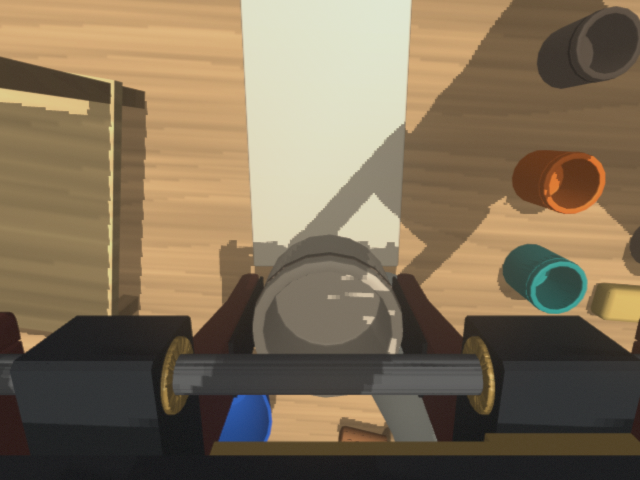

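View pics/b6t.png

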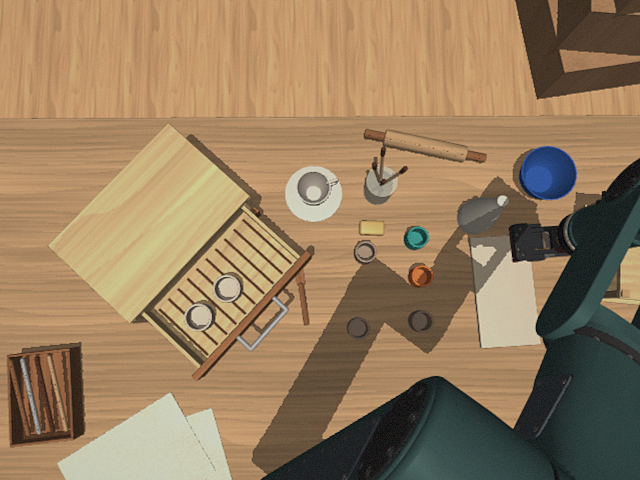

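Call:
{"name": "drive_tool", "arguments": {"motion": [[[0.01, 0, -0.001], [0, 0, 0], 0.64], [[0.03, 0, -0.002], [0, 0, 0], 0.64], [[0.06, 0, -0.002], [0, 0, 0], 0.64], [[0.09, 0, -0.002], [0, 0, 0], 0.64], [[0.12, 0, -0.002], [0, 0, 0], 0.64], [[0.14, 0, -0.002], [0, 0, 0], 0.64], [[0.155, 0, -0.002], [0, 0, 0], 0.64], [[0.164, 0, -0.002], [0, 0, 0], 0.64], [[0.17, 0, -0.002], [0, 0, 0], 0.64], [[0.17, 0, -0.002], [0, 0, 0], 0.64], [[0.17, 0, -0.002], [0, 0, 0], 0.64]]}}

```text
time_s: 11.5
tcp_pos: [0.6091, -0.3745, 0.0334]
eef_rot: [0.516, -0.484, -0.515, -0.485]
force: [-0.3, 0.2, -0.9]
width: 0.0581
```

Call:
{"name": "drive_tool", "arguments": {"motion": [[[0.001, 0, 0], [0, 0, 0], 0.64], [[0.002, 0, 0], [0, 0, 0], 0.64], [[0.003, 0, 0], [0, 0, 0], 0.64], [[0.003, 0, 0], [0, 0, 0], 0.64]]}}

```text
time_s: 11.83
tcp_pos: [0.6093, -0.3746, 0.0308]
eef_rot: [0.516, -0.483, -0.514, -0.485]
force: [-0.4, -0.6, -1.7]
width: 0.0585
```

Call:
{"name": "drive_tool", "arguments": {"motion": [[[0.001, 0, 0], [0, 0, 0], 0.64], [[0.002, 0, 0], [0, 0, 0], 0.64], [[0.003, 0, 0], [0, 0, 0], 0.64], [[0.003, 0, 0], [0, 0, 0], 0.64]]}}

```text
time_s: 12.17
tcp_pos: [0.6091, -0.3746, 0.0276]
eef_rot: [0.516, -0.484, -0.515, -0.485]
force: [0.4, -0.2, -0.3]
width: 0.0585
```

Call:
{"name": "drive_tool", "arguments": {"motion": [[[0.001, 0, 0], [0, 0, 0], 0.64], [[0.002, 0, 0], [0, 0, 0], 0.64], [[0.002, 0, 0], [0, 0, 0], 0.64]]}}

```text
time_s: 12.42
tcp_pos: [0.6092, -0.3746, 0.026]
eef_rot: [0.516, -0.484, -0.515, -0.485]
force: [-1.0, 0.8, 3.2]
width: 0.0587
```

Call:
{"name": "drive_tool", "arguments": {"motion": [[[0, 0, 0], [0, 0, 0], 0.7], [[0, 0, 0], [0, 0, 0], 0.8], [[0, 0, 0], [0, 0, 0], 0.85], [[0, 0, 0], [0, 0, 0], 0.85], [[-0.01, 0, 0], [0, 0, 0], 0.85], [[-0.03, 0, 0], [0, 0, 0], 0.85], [[-0.06, 0, 0], [0, 0, 0], 0.85], [[-0.1, 0, 0], [0, 0, 0], 0.85], [[-0.14, 0, 0], [0, 0, 0], 0.85], [[-0.18, 0, 0], [0, 0, 0], 1], [[-0.195, 0, 0], [0, 0, 0], 1], [[-0.2, 0, 0], [0, 0, 0], 1]]}}

```text
time_s: 13.42
tcp_pos: [0.6107, -0.3762, 0.232]
eef_rot: [0.519, -0.483, -0.511, -0.486]
force: [0.6, -0.9, -0.1]
width: 0.0872
```

Run:
```python
from h import *
im,s=shot('wrist','b7');to([.532,.2575,.22],np.radians(47.4))
print(w2p('wrist',[.609,-.3746,.054],s))
```

```text
rot [46.1 -0.   0.5] q6 approx -2.28
rot [-133.9   -0.6   -0. ] q6 approx -2.28
shift [0.0076 0.0389 0.6368] rows 15.3 tcp [ 0.61   -0.3757  0.2302] jaw deg 93.5 w 0.0877 F [ 0.2344 -0.3233 -0.2814] t 13.4667
[330.3584 213.3162]
```

View pics/b7.png

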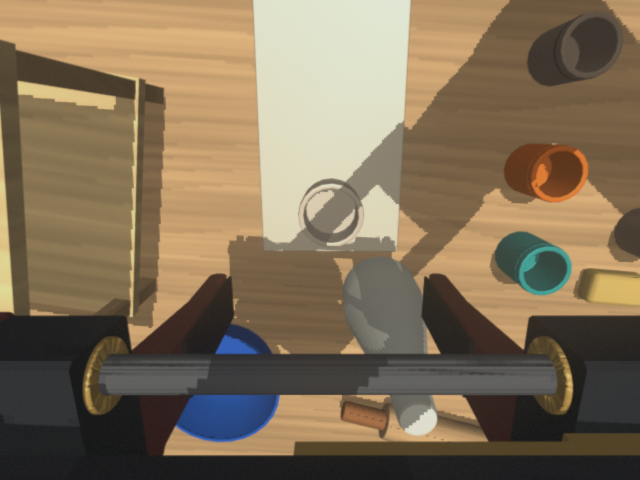

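Dish 1 stands upright on the shelf at (331,212) as predicted. Next, dish 2.

Call:
{"name": "drive_tool", "arguments": {"motion": [[[0, 0, 0.01], [3, 0, 0], 1], [[0, 0.002, 0.04], [6, 0, 0], 1], [[0, 0.005, 0.08], [10, 0, 0], 1], [[0, 0.007, 0.12], [14, 0, 0], 1], [[0, 0.01, 0.16], [18, 0, 0], 1], [[0, 0.012, 0.2], [22, 0, 0], 1], [[0, 0.015, 0.24], [26, 0, 0], 1], [[0, 0.017, 0.28], [30, 0, 0], 1], [[0, 0.02, 0.32], [34, 0, 0], 1], [[0, 0.022, 0.36], [38, 0, 0], 1], [[0, 0.025, 0.4], [42, 0, 0], 1], [[0, 0.027, 0.44], [46, 0, 0], 1], [[0, 0.03, 0.48], [46, 0, 0.3], 1], [[0, 0.032, 0.52], [46, 0, 0.5], 1], [[0.003, 0.035, 0.56], [46, 0, 0.5], 1], [[0.005, 0.037, 0.6], [46, 0, 0.5], 1], [[0.0076, 0.039, 0.625], [46, 0, 0.5], 1], [[0.0076, 0.039, 0.637], [46.1, 0, 0.5], 1], [[0.0076, 0.039, 0.637], [46.1, 0, 0.5], 1], [[0.0076, 0.039, 0.637], [46.1, 0, 0.5], 1]]}}

```text
time_s: 15.13
tcp_pos: [0.5313, 0.257, 0.2188]
eef_rot: [-0.285, 0.648, 0.284, 0.646]
force: [0.3, -0.1, -0.0]
width: 0.0881
```

Run:
```python
from h import *
im,s=shot('wrist','b8');print(s['tcp_pos'],w2p('wrist',[.532,.2575,.118],s));to([.532,.2575,.09],np.radians(47.4))
```

```text
[0.5313 0.257  0.2188] [329.1835 239.5232]
rot [ 0.  -0.1  0. ] q6 approx -0.49
rot [-180.    -0.    -0.2] q6 approx -0.49
shift [0.1292 0.0006 0.0014] rows 3.1 tcp [0.5317 0.2563 0.2192] jaw deg 47.4 w 0.0878 F [-0.1768 -0.7206 -0.602 ] t 15.1833
```

View pics/b8.png

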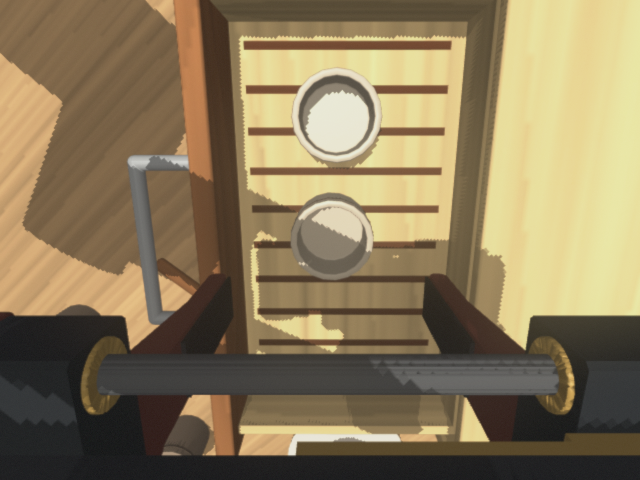

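Call:
{"name": "drive_tool", "arguments": {"motion": [[[0.03, 0.0025, 0.003], [0, 0, 0], 1], [[0.06, 0.0025, 0.0035], [0, 0, 0], 1], [[0.085, 0.0025, 0.0035], [0, 0, 0], 1], [[0.105, 0.0025, 0.0035], [0, 0, 0], 1], [[0.12, 0.0025, 0.0035], [0, 0, 0], 1], [[0.129, 0.0025, 0.0035], [0, 0, 0], 1], [[0.129, 0.0025, 0.0035], [0, 0, 0], 1], [[0.129, 0.0025, 0.0035], [0, 0, 0], 1], [[0.129, 0.0025, 0.0035], [0, 0, 0], 0.9], [[0.129, 0.0025, 0.0035], [0, 0, 0], 0.8], [[0.129, 0.0025, 0.0035], [0, 0, 0], 0.74], [[0.129, 0.0025, 0.0035], [0, 0, 0], 0.7], [[0.129, 0.0025, 0.0035], [0, 0, 0], 0.68], [[0.129, 0.0025, 0.0035], [0, 0, 0], 0.66], [[0.129, 0.0025, 0.0035], [0, 0, 0], 0.64], [[0.129, 0.0025, 0.0035], [0, 0, 0], 0.64], [[0.129, 0.0025, 0.0035], [0, 0, 0], 0.64], [[0.129, 0.0025, 0.0035], [0, 0, 0], 0.64]]}}

```text
time_s: 16.68
tcp_pos: [0.532, 0.2604, 0.0906]
eef_rot: [-0.285, 0.648, 0.284, 0.647]
force: [-0.8, -1.0, 6.2]
width: 0.0591
```

Call:
{"name": "drive_tool", "arguments": {"motion": [[[-0.003, 0, 0], [0, 0, 0], 0.64], [[-0.01, 0, 0], [0, 0, 0], 0.64], [[-0.025, 0, 0], [0, 0, 0], 0.64], [[-0.045, 0, 0], [0, 0, 0], 0.64], [[-0.07, 0, 0], [0, 0, 0], 0.64], [[-0.1, 0, 0], [0, 0, 0], 0.64], [[-0.12, 0, 0], [0, 0, 0], 0.64], [[-0.135, 0, 0], [0, 0, 0], 0.64], [[-0.14, 0, 0], [0, 0, 0], 0.64]]}}

```text
time_s: 17.43
tcp_pos: [0.5336, 0.2612, 0.2338]
eef_rot: [-0.285, 0.646, 0.284, 0.648]
force: [-0.0, 0.1, -1.7]
width: 0.0592
```

Run:
```python
from h import *
to([.5275,-.3794,.20],np.radians(93.4))
```

```text
rot [-46.    0.1   0.2] q6 approx -0.49
rot [134.    0.2  -0.1] q6 approx -0.49
shift [ 0.0339 -0.4287 -0.4761] rows 15.4 tcp [0.5336 0.2612 0.2338] jaw deg 47.4 w 0.0592 F [-0.0445  0.1436 -1.7172] t 17.4333
```

Call:
{"name": "drive_tool", "arguments": {"motion": [[[0, -0.008, -0.008], [-2, 0, 0], 0.64], [[0, -0.025, -0.027], [-5, 0, 0], 0.64], [[0, -0.052, -0.057], [-9, 0, 0], 0.64], [[0, -0.079, -0.087], [-13, 0, 0], 0.64], [[0, -0.106, -0.117], [-17, 0, 0], 0.64], [[0, -0.133, -0.147], [-21, 0, 0], 0.64], [[0, -0.16, -0.177], [-25, 0, 0], 0.64], [[0, -0.187, -0.207], [-29, 0, 0], 0.64], [[0, -0.214, -0.237], [-33, 0, 0], 0.64], [[0, -0.241, -0.267], [-37, 0, 0], 0.64], [[0, -0.268, -0.297], [-41, 0, 0], 0.64], [[0, -0.295, -0.327], [-46, 0, 0], 0.64], [[0, -0.322, -0.357], [-46, 0, 0], 0.64], [[0.005, -0.349, -0.387], [-46, 0, 0], 0.64], [[0.01, -0.376, -0.417], [-46, 0, 0], 0.64], [[0.02, -0.4, -0.445], [-46, 0, 0], 0.64], [[0.028, -0.42, -0.467], [-46, 0, 0], 0.64], [[0.032, -0.4287, -0.476], [-46, 0, 0], 0.64], [[0.032, -0.4287, -0.476], [-46, 0, 0], 0.64], [[0.032, -0.4287, -0.476], [-46, 0, 0], 0.64]]}}

```text
time_s: 19.1
tcp_pos: [0.527, -0.3785, 0.2008]
eef_rot: [-0.514, 0.484, 0.515, 0.486]
force: [0.4, 1.1, -0.2]
width: 0.0593
```

Run:
```python
from h import *
im,s=shot('wrist','b9');to([.5275,-.3794,.027],np.radians(93.4))
```

```text
rot [0.  0.1 0.1] q6 approx -2.36
rot [-180.    -0.2    0.2] q6 approx -2.36
shift [ 0.1744  0.0003 -0.0019] rows 4.2 tcp [ 0.5273 -0.3778  0.2014] jaw deg 93.4 w 0.0595 F [-0.6518  0.0532 -0.3797] t 19.15
```

View pics/b9.png

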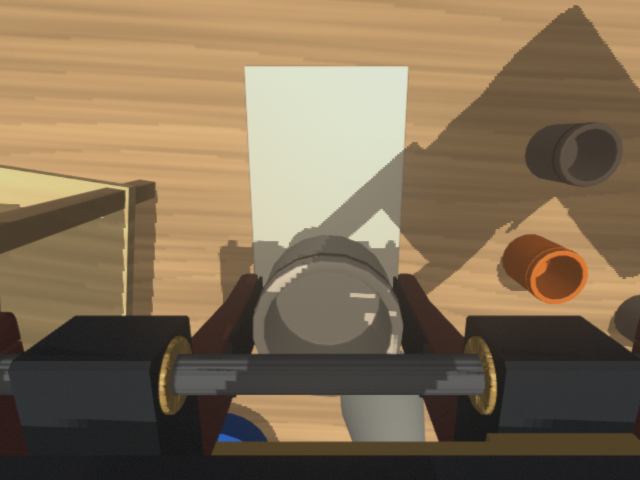

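Call:
{"name": "drive_tool", "arguments": {"motion": [[[0.01, 0, -0.001], [0, 0, 0], 0.64], [[0.03, 0, -0.002], [0, 0, 0], 0.64], [[0.06, 0, -0.002], [0, 0, 0], 0.64], [[0.09, 0, -0.002], [0, 0, 0], 0.64], [[0.12, 0, -0.002], [0, 0, 0], 0.64], [[0.14, 0, -0.002], [0, 0, 0], 0.64], [[0.155, 0, -0.002], [0, 0, 0], 0.64], [[0.164, 0, -0.002], [0, 0, 0], 0.64], [[0.17, 0, -0.002], [0, 0, 0], 0.64], [[0.171, 0, -0.002], [0, 0, 0], 0.64], [[0.171, 0, -0.002], [0, 0, 0], 0.64]]}}

```text
time_s: 20.07
tcp_pos: [0.5283, -0.3792, 0.0309]
eef_rot: [0.515, -0.484, -0.515, -0.486]
force: [-0.8, 0.2, -0.7]
width: 0.059
```

Call:
{"name": "drive_tool", "arguments": {"motion": [[[0.001, 0, 0], [0, 0, 0], 0.64], [[0.002, 0, 0], [0, 0, 0], 0.64], [[0.003, 0, 0], [0, 0, 0], 0.64], [[0.003, 0, 0], [0, 0, 0], 0.64]]}}

```text
time_s: 20.4
tcp_pos: [0.5285, -0.3794, 0.0283]
eef_rot: [0.516, -0.484, -0.514, -0.486]
force: [0.7, -0.4, -1.1]
width: 0.0595
```

Call:
{"name": "drive_tool", "arguments": {"motion": [[[0.001, 0, 0], [0, 0, 0], 0.64], [[0.002, 0, 0], [0, 0, 0], 0.64], [[0.002, 0, 0], [0, 0, 0], 0.64]]}}

```text
time_s: 20.65
tcp_pos: [0.5287, -0.3797, 0.0268]
eef_rot: [0.516, -0.484, -0.514, -0.486]
force: [0.3, 0.2, 1.8]
width: 0.0593
```

Contact. Release and rise.

Call:
{"name": "drive_tool", "arguments": {"motion": [[[0, 0, 0], [0, 0, 0], 0.7], [[0, 0, 0], [0, 0, 0], 0.8], [[0, 0, 0], [0, 0, 0], 0.85], [[0, 0, 0], [0, 0, 0], 0.85], [[-0.01, 0, 0], [0, 0, 0], 0.85], [[-0.03, 0, 0], [0, 0, 0], 0.85], [[-0.06, 0, 0], [0, 0, 0], 0.85], [[-0.1, 0, 0], [0, 0, 0], 0.85], [[-0.14, 0, 0], [0, 0, 0], 0.85], [[-0.18, 0, 0], [0, 0, 0], 1], [[-0.195, 0, 0], [0, 0, 0], 1], [[-0.2, 0, 0], [0, 0, 0], 1]]}}

```text
time_s: 21.65
tcp_pos: [0.5298, -0.3814, 0.2323]
eef_rot: [0.519, -0.483, -0.511, -0.486]
force: [-0.2, -0.5, -0.5]
width: 0.0873
```

Run:
```python
from h import *
im,s=shot('wrist','b10');to([.4705,.318,.22],np.radians(47.4))
print(w2p('wrist',[.609,-.3746,.054],s),w2p('wrist',[.5287,-.3795,.054],s))
```

```text
rot [46.1 -0.   0.5] q6 approx -2.36
rot [-133.9   -0.7   -0. ] q6 approx -2.36
shift [0.0077 0.0163 0.7011] rows 16.8 tcp [ 0.5291 -0.3808  0.2306] jaw deg 93.5 w 0.0877 F [ 0.477  -0.7193  0.2261] t 21.7
[330.4856 295.8676] [330.6852 213.8765]
```

View pics/b10.png

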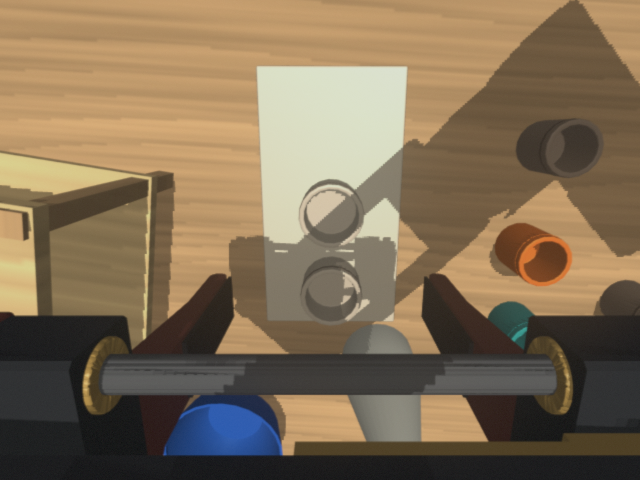

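Call:
{"name": "drive_tool", "arguments": {"motion": [[[0, 0, 0.015], [3, 0, 0], 1], [[0, 0, 0.05], [6, 0, 0], 1], [[0, 0.002, 0.09], [10, 0, 0], 1], [[0, 0.003, 0.131], [14, 0, 0], 1], [[0, 0.004, 0.172], [18, 0, 0], 1], [[0, 0.005, 0.213], [22, 0, 0], 1], [[0, 0.006, 0.254], [26, 0, 0], 1], [[0, 0.007, 0.295], [30, 0, 0], 1], [[0, 0.008, 0.336], [34, 0, 0], 1], [[0, 0.009, 0.377], [38, 0, 0], 1], [[0, 0.01, 0.418], [42, 0, 0], 1], [[0, 0.011, 0.459], [46, 0, 0], 1], [[0, 0.012, 0.5], [46, 0, 0.3], 1], [[0, 0.013, 0.541], [46, 0, 0.5], 1], [[0.003, 0.014, 0.582], [46, 0, 0.5], 1], [[0.005, 0.015, 0.623], [46, 0, 0.5], 1], [[0.0076, 0.016, 0.66], [46, 0, 0.5], 1], [[0.0076, 0.0163, 0.688], [46.1, 0, 0.5], 1], [[0.0076, 0.0163, 0.701], [46.1, 0, 0.5], 1], [[0.0076, 0.0163, 0.701], [46.1, 0, 0.5], 1]]}}

```text
time_s: 23.37
tcp_pos: [0.4691, 0.3198, 0.2182]
eef_rot: [-0.285, 0.648, 0.285, 0.646]
force: [0.8, -0.6, 0.2]
width: 0.0879
```

Run:
```python
from h import *
im,s=shot('wrist','b11');print(s['tcp_pos'],w2p('wrist',[.4705,.318,.118],s));to([.4705,.318,.09],np.radians(47.4))
```

```text
[0.4691 0.3198 0.2182] [327.3546 242.5518]
rot [ 0.1 -0.2  0. ] q6 approx -0.35
rot [-179.9   -0.    -0.3] q6 approx -0.35
shift [ 0.1285 -0.0008  0.0012] rows 3.1 tcp [0.4694 0.318  0.2185] jaw deg 47.5 w 0.0876 F [ 0.7276  0.4678 -0.1628] t 23.4167
```

View pics/b11.png

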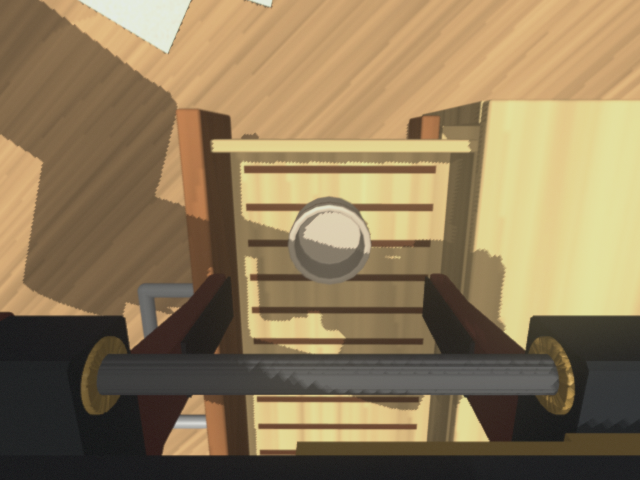

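Call:
{"name": "drive_tool", "arguments": {"motion": [[[0.03, -0.001, 0.003], [0, 0, 0], 1], [[0.06, -0.001, 0.003], [0, 0, 0], 1], [[0.085, -0.001, 0.003], [0, 0, 0], 1], [[0.105, -0.001, 0.003], [0, 0, 0], 1], [[0.12, -0.001, 0.003], [0, 0, 0], 1], [[0.1285, -0.001, 0.003], [0, 0, 0], 1], [[0.1285, -0.001, 0.003], [0, 0, 0], 1], [[0.1285, -0.001, 0.003], [0, 0, 0], 1], [[0.1285, -0.001, 0.003], [0, 0, 0], 0.9], [[0.1285, -0.001, 0.003], [0, 0, 0], 0.8], [[0.1285, -0.001, 0.003], [0, 0, 0], 0.74], [[0.1285, -0.001, 0.003], [0, 0, 0], 0.7], [[0.1285, -0.001, 0.003], [0, 0, 0], 0.68], [[0.1285, -0.001, 0.003], [0, 0, 0], 0.66], [[0.1285, -0.001, 0.003], [0, 0, 0], 0.64], [[0.1285, -0.001, 0.003], [0, 0, 0], 0.64], [[0.1285, -0.001, 0.003], [0, 0, 0], 0.64], [[0.1285, -0.001, 0.003], [0, 0, 0], 0.64]]}}

```text
time_s: 24.92
tcp_pos: [0.4718, 0.3192, 0.0903]
eef_rot: [-0.285, 0.648, 0.284, 0.646]
force: [-1.9, -1.1, 5.3]
width: 0.0581
```

Call:
{"name": "drive_tool", "arguments": {"motion": [[[-0.003, 0, 0], [0, 0, 0], 0.64], [[-0.01, 0, 0], [0, 0, 0], 0.64], [[-0.025, 0, 0], [0, 0, 0], 0.64], [[-0.045, 0, 0], [0, 0, 0], 0.64], [[-0.07, 0, 0], [0, 0, 0], 0.64], [[-0.1, 0, 0], [0, 0, 0], 0.64], [[-0.12, 0, 0], [0, 0, 0], 0.64], [[-0.135, 0, 0], [0, 0, 0], 0.64], [[-0.14, 0, 0], [0, 0, 0], 0.64]]}}

```text
time_s: 25.67
tcp_pos: [0.4735, 0.3204, 0.2334]
eef_rot: [-0.285, 0.646, 0.285, 0.648]
force: [1.1, 0.0, -1.4]
width: 0.0585
```

Run:
```python
from h import *
to([.447,-.3842,.20],np.radians(93.4))
```

```text
rot [-45.9   0.    0.1] q6 approx -0.35
rot [134.1   0.2  -0. ] q6 approx -0.35
shift [ 0.0334 -0.4563 -0.5375] rows 16.9 tcp [0.4735 0.3204 0.2334] jaw deg 47.5 w 0.0585 F [ 1.1035  0.0267 -1.385 ] t 25.6667
```

Call:
{"name": "drive_tool", "arguments": {"motion": [[[0, -0.008, -0.009], [-2, 0, 0], 0.64], [[0, -0.024, -0.028], [-5, 0, 0], 0.64], [[0, -0.049, -0.058], [-9, 0, 0], 0.64], [[0, -0.075, -0.088], [-13, 0, 0], 0.64], [[0, -0.1, -0.118], [-17, 0, 0], 0.64], [[0, -0.126, -0.148], [-21, 0, 0], 0.64], [[0, -0.151, -0.178], [-25, 0, 0], 0.64], [[0, -0.177, -0.208], [-29, 0, 0], 0.64], [[0, -0.202, -0.238], [-33, 0, 0], 0.64], [[0, -0.228, -0.268], [-37, 0, 0], 0.64], [[0, -0.253, -0.298], [-41, 0, 0], 0.64], [[0, -0.279, -0.328], [-46, 0, 0], 0.64], [[0, -0.304, -0.358], [-46, 0, 0], 0.64], [[0.005, -0.33, -0.388], [-46, 0, 0], 0.64], [[0.01, -0.356, -0.418], [-46, 0, 0], 0.64], [[0.015, -0.382, -0.449], [-46, 0, 0], 0.64], [[0.022, -0.408, -0.48], [-46, 0, 0], 0.64], [[0.028, -0.433, -0.51], [-46, 0, 0], 0.64], [[0.032, -0.45, -0.53], [-46, 0, 0], 0.64], [[0.0325, -0.4563, -0.5375], [-46, 0, 0], 0.64]]}}

```text
time_s: 27.33
tcp_pos: [0.4461, -0.388, 0.1991]
eef_rot: [0.515, -0.485, -0.514, -0.485]
force: [0.4, -0.7, -2.2]
width: 0.0583
```

Call:
{"name": "drive_tool", "arguments": {"motion": [[[0, 0, 0], [0, 0, 0], 0.64]]}}

```text
time_s: 27.42
tcp_pos: [0.4456, -0.3896, 0.1982]
eef_rot: [-0.514, 0.486, 0.514, 0.486]
force: [1.4, 0.5, -1.4]
width: 0.0585
```

Run:
```python
from h import *
im,s=shot('wrist','b12');to([.447,-.3842,.027],np.radians(93.4))
```

```text
rot [-0.2  0.1 -0. ] q6 approx -2.46
rot [179.8  -0.   -0.1] q6 approx -2.46
shift [ 0.171  -0.0019  0.0041] rows 4.1 tcp [ 0.4454 -0.3886  0.198 ] jaw deg 93.2 w 0.0584 F [ 0.7144 -0.1179 -1.4741] t 27.4667
```

View pics/b12.png

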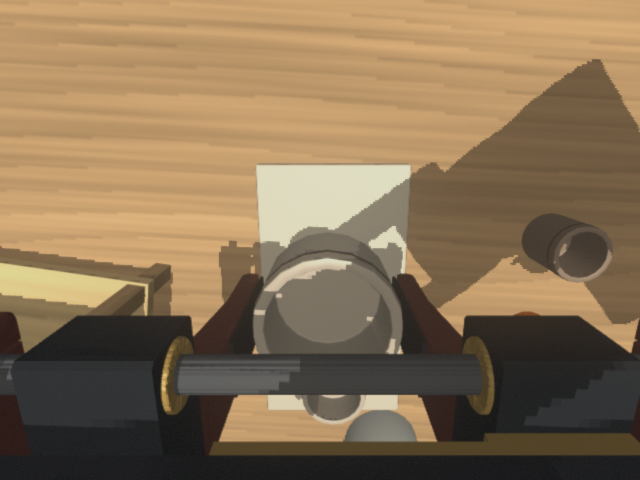

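Call:
{"name": "drive_tool", "arguments": {"motion": [[[0.01, -0.001, 0.003], [0, 0, 0], 0.64], [[0.03, -0.001, 0.004], [0, 0, 0], 0.64], [[0.06, -0.001, 0.004], [0, 0, 0], 0.64], [[0.09, -0.001, 0.004], [0, 0, 0], 0.64], [[0.12, -0.001, 0.004], [0, 0, 0], 0.64], [[0.14, -0.001, 0.004], [0, 0, 0], 0.64], [[0.155, -0.001, 0.004], [0, 0, 0], 0.64], [[0.162, -0.001, 0.004], [0, 0, 0], 0.64], [[0.166, -0.001, 0.004], [0, 0, 0], 0.64], [[0.167, -0.001, 0.004], [0, 0, 0], 0.64], [[0.167, -0.001, 0.004], [0, 0, 0], 0.64]]}}

```text
time_s: 28.38
tcp_pos: [0.4466, -0.384, 0.0316]
eef_rot: [-0.514, 0.485, 0.514, 0.486]
force: [-0.7, -0.3, -1.5]
width: 0.0584
```

Call:
{"name": "drive_tool", "arguments": {"motion": [[[0.001, 0, 0], [0, 0, 0], 0.64], [[0.002, 0, 0], [0, 0, 0], 0.64], [[0.003, 0, 0], [0, 0, 0], 0.64], [[0.003, 0, 0], [0, 0, 0], 0.64]]}}

```text
time_s: 28.72
tcp_pos: [0.4468, -0.3843, 0.029]
eef_rot: [0.514, -0.485, -0.514, -0.486]
force: [0.6, 0.5, -1.5]
width: 0.0583
```

Call:
{"name": "drive_tool", "arguments": {"motion": [[[0.001, 0, 0], [0, 0, 0], 0.64], [[0.002, 0, 0], [0, 0, 0], 0.64], [[0.002, 0, 0], [0, 0, 0], 0.64]]}}

```text
time_s: 28.97
tcp_pos: [0.4466, -0.3843, 0.0268]
eef_rot: [0.514, -0.485, -0.514, -0.486]
force: [0.5, -0.9, -1.3]
width: 0.0585
```

Call:
{"name": "drive_tool", "arguments": {"motion": [[[0.001, 0, 0], [0, 0, 0], 0.64], [[0.001, 0, 0], [0, 0, 0], 0.64]]}}

```text
time_s: 29.13
tcp_pos: [0.4467, -0.3843, 0.0263]
eef_rot: [0.514, -0.485, -0.514, -0.486]
force: [-1.0, 1.0, 5.0]
width: 0.0583
```

Contact; release and look with the top camera.

Call:
{"name": "drive_tool", "arguments": {"motion": [[[0, 0, 0], [0, 0, 0], 0.7], [[0, 0, 0], [0, 0, 0], 0.8], [[0, 0, 0], [0, 0, 0], 0.85], [[0, 0, 0], [0, 0, 0], 0.85], [[-0.01, 0, 0], [0, 0, 0], 0.85], [[-0.03, 0, 0], [0, 0, 0], 0.85], [[-0.06, 0, 0], [0, 0, 0], 0.85], [[-0.1, 0, 0], [0, 0, 0], 0.85], [[-0.14, 0, 0], [0, 0, 0], 0.85], [[-0.18, 0, 0], [0, 0, 0], 1], [[-0.195, 0, 0], [0, 0, 0], 1], [[-0.2, 0, 0], [0, 0, 0], 1]]}}

```text
time_s: 30.13
tcp_pos: [0.4482, -0.386, 0.2314]
eef_rot: [0.517, -0.486, -0.511, -0.485]
force: [-0.1, 0.2, -0.1]
width: 0.0871
```

Run:
```python
from h import *
im,s=shot('wrist','b13');im,_=shot('scene','b13s');to([.4594,-.1734,.17],np.radians(93.4))
for p in([.609,-.3746,.054],[.5287,-.3795,.054],[.4467,-.3843,.054],[.4594,-.1734,.056]):print(w2p('wrist',p,s))
```

```text
rot [-0.1 -0.1  0.1] q6 approx -2.46
rot [179.9   0.2   0.2] q6 approx -2.46
shift [ 0.0572 -0.0244  0.2103] rows 5.3 tcp [ 0.4469 -0.3846  0.2276] jaw deg 93.3 w 0.0878 F [ 0.0494  0.4932 -0.5791] t 30.2333
[330.7159 371.2008]
[330.6191 298.2434]
[330.733  214.3406]
[560.8255 241.7088]
```

View pics/b13.png

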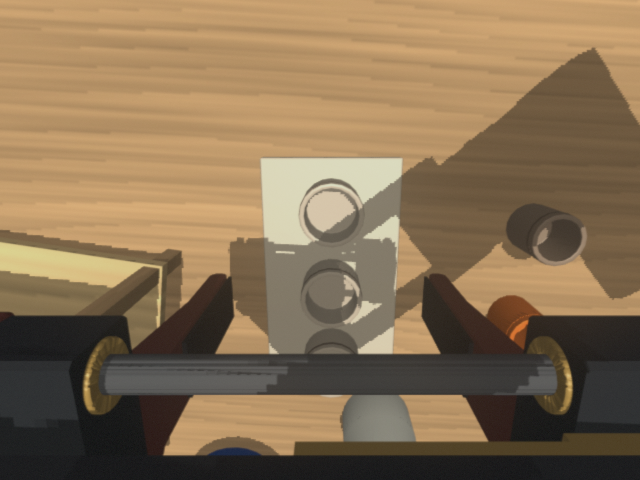

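View pics/b13s.png

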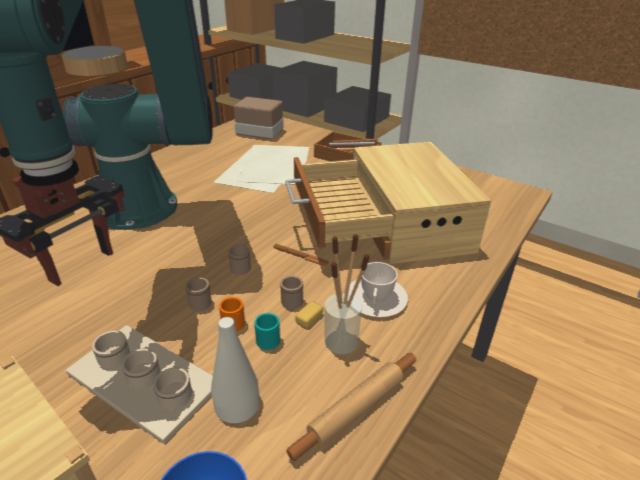

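All three dishes are upright on the shelf (wrist (331,212), (331,292), (331,355)), and the drawer is empty and open. Now cup C.

Call:
{"name": "drive_tool", "arguments": {"motion": [[[0, -0.003, 0.02], [0, 0, 0], 1], [[0.005, -0.006, 0.05], [0, 0, 0], 1], [[0.015, -0.01, 0.09], [0, 0, 0], 1], [[0.025, -0.014, 0.13], [0, 0, 0], 1], [[0.04, -0.018, 0.17], [0, 0, 0], 1], [[0.055, -0.0244, 0.2], [0, 0, 0], 1], [[0.057, -0.0244, 0.2103], [0, 0, 0], 1], [[0.057, -0.0244, 0.2103], [0, 0, 0], 1], [[0.057, -0.0244, 0.2103], [0, 0, 0], 1]]}}

```text
time_s: 30.98
tcp_pos: [0.4588, -0.1733, 0.1693]
eef_rot: [0.515, -0.485, -0.514, -0.485]
force: [0.1, 0.3, 0.6]
width: 0.0879
```

Run:
```python
from h import *
im,s=shot('wrist','b14');to([.4594,-.1734,.022],np.radians(93.4))
for p in([.4594,-.1734,.056],):print(s['tcp_pos'],w2p('wrist',p,s))
```

```text
rot [-0.1 -0.2  0.1] q6 approx -2.13
rot [179.9   0.2   0.2] q6 approx -2.13
shift [0.148  0.0004 0.0015] rows 3.5 tcp [ 0.4596 -0.1745  0.17  ] jaw deg 93.3 w 0.0878 F [-0.3921 -0.3761  0.2826] t 31.0333
[ 0.4588 -0.1733  0.1693] [327.6666 235.6058]
```

View pics/b14.png

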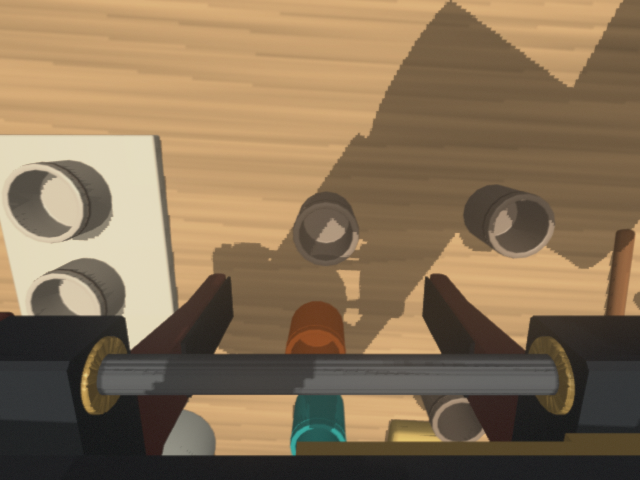

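Call:
{"name": "drive_tool", "arguments": {"motion": [[[0.03, 0.001, 0.001], [0, 0, 0], 1], [[0.06, 0.001, 0.001], [0, 0, 0], 1], [[0.095, 0.001, 0.001], [0, 0, 0], 1], [[0.12, 0.001, 0.001], [0, 0, 0], 1], [[0.138, 0.001, 0.001], [0, 0, 0], 1], [[0.146, 0.001, 0.001], [0, 0, 0], 1], [[0.148, 0.001, 0.001], [0, 0, 0], 1], [[0.148, 0.001, 0.001], [0, 0, 0], 0.9], [[0.148, 0.001, 0.001], [0, 0, 0], 0.8], [[0.148, 0.001, 0.001], [0, 0, 0], 0.7], [[0.148, 0.001, 0.001], [0, 0, 0], 0.64], [[0.148, 0.001, 0.001], [0, 0, 0], 0.6], [[0.148, 0.001, 0.001], [0, 0, 0], 0.58], [[0.148, 0.001, 0.001], [0, 0, 0], 0.56], [[0.148, 0.001, 0.001], [0, 0, 0], 0.54], [[0.148, 0.001, 0.001], [0, 0, 0], 0.53], [[0.148, 0.001, 0.001], [0, 0, 0], 0.53], [[0.148, 0.001, 0.001], [0, 0, 0], 0.53]]}}

```text
time_s: 32.53
tcp_pos: [0.4593, -0.1742, 0.0225]
eef_rot: [0.516, -0.486, -0.513, -0.485]
force: [0.0, -1.6, 5.9]
width: 0.0496
```

Call:
{"name": "drive_tool", "arguments": {"motion": [[[-0.003, 0, 0], [0, 0, 0], 0.53], [[-0.01, 0, 0], [0, 0, 0], 0.53], [[-0.025, 0, 0], [0, 0, 0], 0.53], [[-0.05, 0, 0], [0, 0, 0], 0.53], [[-0.085, 0, 0], [0, 0, 0], 0.53], [[-0.12, 0, 0], [0, 0, 0], 0.53], [[-0.155, 0, 0], [0, 0, 0], 0.53], [[-0.185, 0, 0], [0, 0, 0], 0.53], [[-0.205, 0, 0], [0, 0, 0], 0.53], [[-0.21, 0, 0], [0, 0, 0], 0.53]]}}

```text
time_s: 33.37
tcp_pos: [0.4603, -0.1743, 0.2365]
eef_rot: [0.518, -0.485, -0.51, -0.486]
force: [0.4, -0.5, -1.5]
width: 0.0497
```

Run:
```python
from h import *
# drawer centre: midway of dish line; use lat offsets
fd=np.radians(-132.6);f=np.array([np.cos(fd),np.sin(fd),0]);l=np.array([-f[1],f[0],0]);c=np.array([.6744,.4111,0])
for d in([.600,.2056,0],[.532,.2604,0],[.4718,.3192,0]):print((np.array(d)-c)@f,(np.array(d)-c)@l)
for y in(.085,0,-.085):print(c+f*.203+l*y)
to(c+f*.203+l*-.085+[0,0,.23],np.radians(47.4))
im,s=shot('wrist','b15')
```

```text
0.2016275235474954 0.0843323884880785
0.20731696911175485 -0.0028150165746732014
0.20478239376401064 -0.08692836823662164
[0.5996 0.2041 0.    ]
[0.537  0.2617 0.    ]
[0.4744 0.3192 0.    ]
rot [45.9 -0.2  0.6] q6 approx -2.13
rot [-134.1   -0.7   -0.2] q6 approx -2.13
shift [ 0.0035 -0.0425  0.4919] rows 11.8 tcp [ 0.4603 -0.1743  0.2365] jaw deg 93.3 w 0.0497 F [ 0.3716 -0.4699 -1.5175] t 33.3667
```

View pics/b15.png

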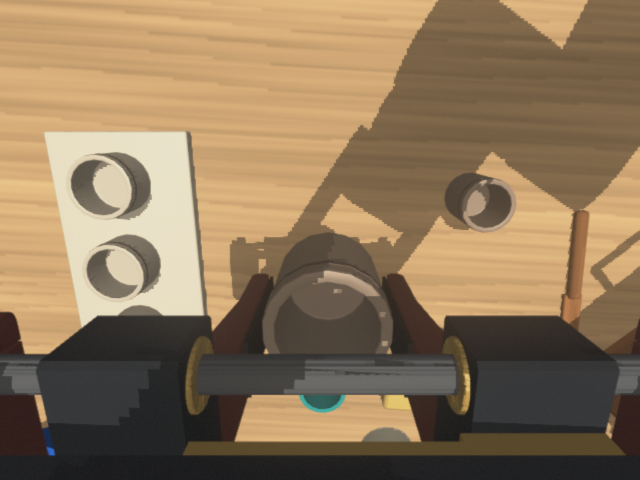

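Call:
{"name": "drive_tool", "arguments": {"motion": [[[0, 0, 0.01], [3, 0, 0], 0.53], [[0, -0.003, 0.035], [6, 0, 0.2], 0.53], [[0, -0.006, 0.07], [10, 0, 0.3], 0.53], [[0, -0.009, 0.105], [14, 0, 0.4], 0.53], [[0, -0.012, 0.14], [18, 0, 0.5], 0.53], [[0, -0.015, 0.175], [22, 0, 0.6], 0.53], [[0, -0.018, 0.21], [26, 0, 0.6], 0.53], [[0, -0.021, 0.245], [30, 0, 0.6], 0.53], [[0, -0.024, 0.28], [34, 0, 0.6], 0.53], [[0, -0.027, 0.315], [38, 0, 0.6], 0.53], [[0, -0.03, 0.35], [42, 0, 0.6], 0.53], [[0, -0.033, 0.385], [46, 0, 0.6], 0.53], [[0, -0.036, 0.42], [46, 0, 0.6], 0.53], [[0, -0.039, 0.45], [46, 0, 0.6], 0.53], [[0.002, -0.041, 0.475], [46, 0, 0.6], 0.53], [[0.003, -0.0425, 0.488], [46, 0, 0.6], 0.53], [[0.003, -0.0425, 0.492], [46, 0, 0.6], 0.53], [[0.003, -0.0425, 0.492], [46, 0, 0.6], 0.53], [[0.003, -0.0425, 0.492], [46, 0, 0.6], 0.53]]}}

```text
time_s: 35.0
tcp_pos: [0.4736, 0.3182, 0.2288]
eef_rot: [-0.284, 0.649, 0.283, 0.646]
force: [-0.5, -0.3, -2.0]
width: 0.0492
```

Run:
```python
from h import *
im,s=shot('wrist','b16');to([.4744,.3192,.1005],np.radians(47.4))
```

```text
rot [-0.1 -0.3 -0. ] q6 approx -0.35
rot [179.9  -0.    0.4] q6 approx -0.35
shift [0.1286 0.0003 0.002 ] rows 3.1 tcp [0.4737 0.318  0.2292] jaw deg 47.3 w 0.0493 F [ 0.2812 -0.8989 -1.1625] t 35.05
```

View pics/b16.png

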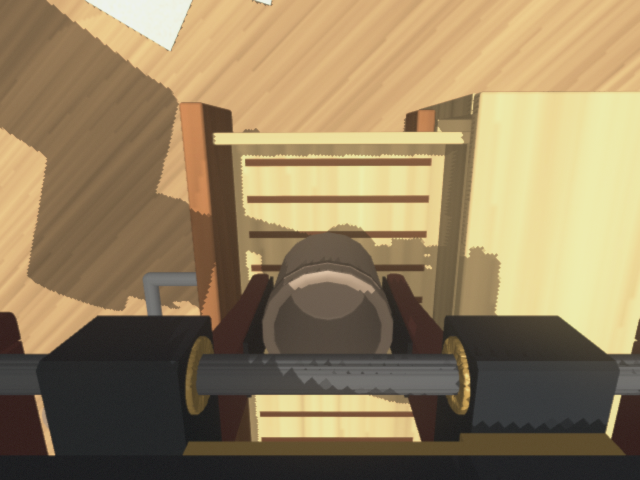

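Well centred. Lowering to about 4 mm above the floor, then slowly.

Call:
{"name": "drive_tool", "arguments": {"motion": [[[0.01, 0, 0.002], [0, 0, 0], 0.53], [[0.03, 0, 0.002], [0, 0, 0], 0.53], [[0.055, 0, 0.002], [0, 0, 0], 0.53], [[0.08, 0, 0.002], [0, 0, 0], 0.53], [[0.1, 0, 0.002], [0, 0, 0], 0.53], [[0.115, 0, 0.002], [0, 0, 0], 0.53], [[0.122, 0, 0.002], [0, 0, 0], 0.53], [[0.124, 0, 0.002], [0, 0, 0], 0.53], [[0.124, 0, 0.002], [0, 0, 0], 0.53], [[0.124, 0, 0.002], [0, 0, 0], 0.53]]}}

```text
time_s: 35.88
tcp_pos: [0.4755, 0.319, 0.1059]
eef_rot: [-0.284, 0.649, 0.283, 0.647]
force: [-0.3, 0.4, -1.3]
width: 0.0496
```

Call:
{"name": "drive_tool", "arguments": {"motion": [[[0.001, 0, 0], [0, 0, 0], 0.53], [[0.002, 0, 0], [0, 0, 0], 0.53], [[0.003, 0, 0], [0, 0, 0], 0.53], [[0.003, 0, 0], [0, 0, 0], 0.53]]}}

```text
time_s: 36.22
tcp_pos: [0.4756, 0.3191, 0.1033]
eef_rot: [-0.284, 0.649, 0.283, 0.647]
force: [-0.0, 0.1, -1.1]
width: 0.0495
```

Call:
{"name": "drive_tool", "arguments": {"motion": [[[0.001, 0, 0], [0, 0, 0], 0.53], [[0.0015, 0, 0], [0, 0, 0], 0.53], [[0.0015, 0, 0], [0, 0, 0], 0.53]]}}

```text
time_s: 36.47
tcp_pos: [0.4755, 0.3191, 0.1017]
eef_rot: [-0.284, 0.649, 0.283, 0.647]
force: [-0.3, -0.0, -1.2]
width: 0.0497
```

Call:
{"name": "drive_tool", "arguments": {"motion": [[[0.001, 0, 0], [0, 0, 0], 0.53], [[0.0015, 0, 0], [0, 0, 0], 0.53], [[0.0015, 0, 0], [0, 0, 0], 0.53]]}}

```text
time_s: 36.72
tcp_pos: [0.4755, 0.3192, 0.1005]
eef_rot: [-0.284, 0.649, 0.283, 0.647]
force: [-1.0, -0.5, 1.8]
width: 0.0493
```

Call:
{"name": "drive_tool", "arguments": {"motion": [[[0, 0, 0], [0, 0, 0], 0.6], [[0, 0, 0], [0, 0, 0], 0.7], [[0, 0, 0], [0, 0, 0], 0.8], [[0, 0, 0], [0, 0, 0], 0.8], [[-0.01, 0, 0], [0, 0, 0], 0.8], [[-0.03, 0, 0], [0, 0, 0], 0.8], [[-0.06, 0, 0], [0, 0, 0], 0.8], [[-0.095, 0, 0], [0, 0, 0], 0.8], [[-0.12, 0, 0], [0, 0, 0], 1], [[-0.13, 0, 0], [0, 0, 0], 1], [[-0.13, 0, 0], [0, 0, 0], 1]]}}

```text
time_s: 37.63
tcp_pos: [0.4774, 0.3205, 0.2337]
eef_rot: [-0.284, 0.646, 0.283, 0.649]
force: [-0.4, -0.6, -1.6]
width: 0.086
```

Run:
```python
from h import *
im,s=shot('wrist','b17');imt,_=shot('top','b17t');to([.4453,-.0295,.2],np.radians(93.4))
print(w2p('wrist',[.4755,.3192,.134],s)); crop(imt,330,200,470,350,4,'b17c')
```

```text
rot [-46.2  -0.2  -0.1] q6 approx -0.35
rot [133.8  -0.1   0.2] q6 approx -0.35
shift [ 0.0309 -0.2148 -0.2763] rows 8.4 tcp [0.4752 0.3193 0.2299] jaw deg 47.2 w 0.0874 F [0.8101 0.6891 0.0995] t 37.7333
[323.969  238.4514]
```

View pics/b17.png

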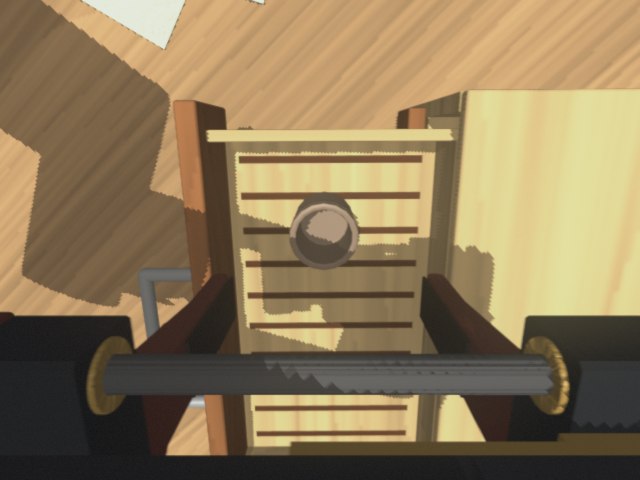

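View pics/b17c.png

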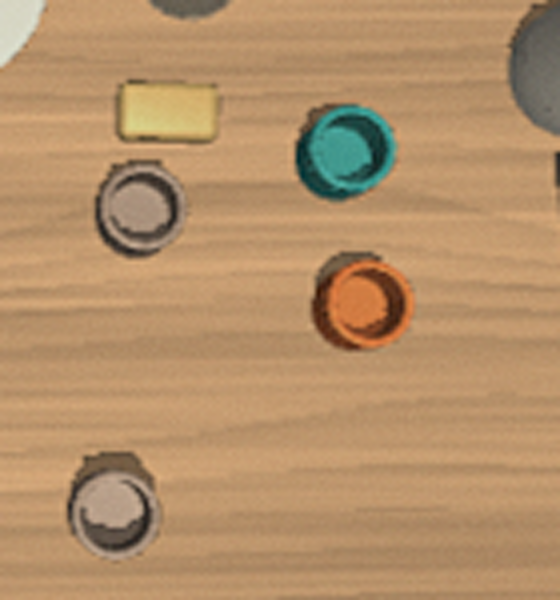

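Call:
{"name": "drive_tool", "arguments": {"motion": [[[0, -0.01, -0.013], [-3, 0, 0], 1], [[0, -0.034, -0.044], [-8, 0, 0], 1], [[0, -0.058, -0.075], [-14, 0, 0], 1], [[0, -0.082, -0.106], [-20, 0, 0], 1], [[0, -0.106, -0.137], [-26, 0, 0], 1], [[0.005, -0.13, -0.168], [-32, 0, 0], 1], [[0.01, -0.154, -0.199], [-38, 0, 0], 1], [[0.02, -0.178, -0.23], [-44, 0, 0], 1], [[0.035, -0.2, -0.258], [-46.2, 0, 0], 1], [[0.05, -0.212, -0.273], [-46.2, 0, 0], 1], [[0.06, -0.2148, -0.2763], [-46.2, 0, 0], 1], [[0.06, -0.2148, -0.2763], [-46.2, 0, 0], 1], [[0.06, -0.2148, -0.2763], [-46.2, 0, 0], 1]]}}

```text
time_s: 38.82
tcp_pos: [0.4434, -0.0294, 0.1691]
eef_rot: [-0.513, 0.487, 0.516, 0.483]
force: [0.8, -0.4, 0.6]
width: 0.0874
```

Run:
```python
from h import *
im,s=shot('wrist','b18');to([.4453,-.0295,.022],np.radians(93.4))
for p in([.4453,-.0295,.056],):print(s['tcp_pos'],w2p('wrist',p,s))
```

```text
rot [ 0.  -0.1 -0.3] q6 approx -1.85
rot [-180.     0.4   -0.1] q6 approx -1.85
shift [ 0.1479 -0.0017 -0.0003] rows 3.5 tcp [ 0.4442 -0.0291  0.1699] jaw deg 93.4 w 0.0876 F [-0.2007 -0.1606  0.1179] t 38.8667
[ 0.4434 -0.0294  0.1691] [327.3729 238.5016]
```

View pics/b18.png

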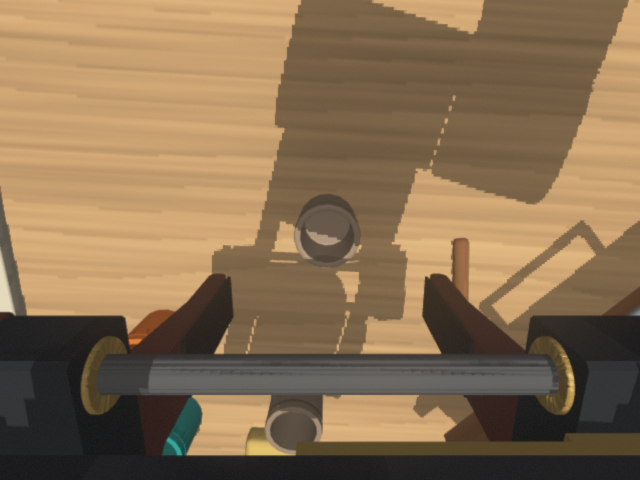

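Call:
{"name": "drive_tool", "arguments": {"motion": [[[0.03, 0, 0], [0, 0, 0], 1], [[0.06, 0, 0], [0, 0, 0], 1], [[0.095, 0, 0], [0, 0, 0], 1], [[0.12, 0, 0], [0, 0, 0], 1], [[0.138, 0, 0], [0, 0, 0], 1], [[0.146, 0, 0], [0, 0, 0], 1], [[0.148, 0, 0], [0, 0, 0], 1], [[0.148, 0, 0], [0, 0, 0], 0.9], [[0.148, 0, 0], [0, 0, 0], 0.8], [[0.148, 0, 0], [0, 0, 0], 0.7], [[0.148, 0, 0], [0, 0, 0], 0.64], [[0.148, 0, 0], [0, 0, 0], 0.6], [[0.148, 0, 0], [0, 0, 0], 0.58], [[0.148, 0, 0], [0, 0, 0], 0.56], [[0.148, 0, 0], [0, 0, 0], 0.54], [[0.148, 0, 0], [0, 0, 0], 0.53], [[0.148, 0, 0], [0, 0, 0], 0.53], [[0.148, 0, 0], [0, 0, 0], 0.53]]}}

```text
time_s: 40.37
tcp_pos: [0.4439, -0.0296, 0.0224]
eef_rot: [-0.514, 0.486, 0.515, 0.483]
force: [-0.5, -0.7, 5.7]
width: 0.0498
```

Call:
{"name": "drive_tool", "arguments": {"motion": [[[-0.003, 0, 0], [0, 0, 0], 0.53], [[-0.01, 0, 0], [0, 0, 0], 0.53], [[-0.025, 0, 0], [0, 0, 0], 0.53], [[-0.05, 0, 0], [0, 0, 0], 0.53], [[-0.085, 0, 0], [0, 0, 0], 0.53], [[-0.12, 0, 0], [0, 0, 0], 0.53], [[-0.155, 0, 0], [0, 0, 0], 0.53], [[-0.185, 0, 0], [0, 0, 0], 0.53], [[-0.205, 0, 0], [0, 0, 0], 0.53], [[-0.21, 0, 0], [0, 0, 0], 0.53]]}}

```text
time_s: 41.2
tcp_pos: [0.4466, -0.0294, 0.2363]
eef_rot: [0.516, -0.485, -0.513, -0.485]
force: [0.5, -1.3, -2.0]
width: 0.0497
```

Run:
```python
from h import *
to([.537,.2617,.23],np.radians(47.4))
```

```text
rot [46.  -0.1  0.2] q6 approx -1.85
rot [-134.    -0.3   -0.2] q6 approx -1.85
shift [ 0.0055 -0.1077  0.2852] rows 7.3 tcp [ 0.4466 -0.0294  0.2363] jaw deg 93.4 w 0.0497 F [ 0.4718 -1.317  -2.0165] t 41.2
```

Call:
{"name": "drive_tool", "arguments": {"motion": [[[0, -0.004, 0.01], [3, 0, 0], 0.53], [[0, -0.013, 0.035], [8, 0, 0], 0.53], [[0, -0.025, 0.067], [13, 0, 0], 0.53], [[0, -0.037, 0.099], [18, 0, 0], 0.53], [[0, -0.049, 0.131], [23, 0, 0], 0.53], [[0, -0.061, 0.163], [28, 0, 0], 0.53], [[0, -0.073, 0.195], [33, 0, 0], 0.53], [[0, -0.085, 0.227], [38, 0, 0], 0.53], [[0, -0.097, 0.255], [43, 0, 0], 0.53], [[0.003, -0.104, 0.275], [46, 0, 0.2], 0.53], [[0.005, -0.1077, 0.285], [46, 0, 0.2], 0.53], [[0.005, -0.1077, 0.285], [46, 0, 0.2], 0.53], [[0.005, -0.1077, 0.285], [46, 0, 0.2], 0.53], [[0.005, -0.1077, 0.285], [46, 0, 0.2], 0.53]]}}

```text
time_s: 42.37
tcp_pos: [0.5362, 0.26, 0.2299]
eef_rot: [-0.285, 0.649, 0.284, 0.646]
force: [-0.2, -0.2, -1.4]
width: 0.0496
```

Run:
```python
from h import *
im,s=shot('wrist','b19');to([.537,.2617,.1005],np.radians(47.4))
```

```text
rot [ 0.  -0.2  0.1] q6 approx -0.49
rot [-180.    -0.1   -0.3] q6 approx -0.49
shift [0.1297 0.0009 0.0021] rows 3.1 tcp [0.5364 0.26   0.2302] jaw deg 47.4 w 0.0498 F [ 0.3505  0.7518 -1.6262] t 42.4167
```

View pics/b19.png

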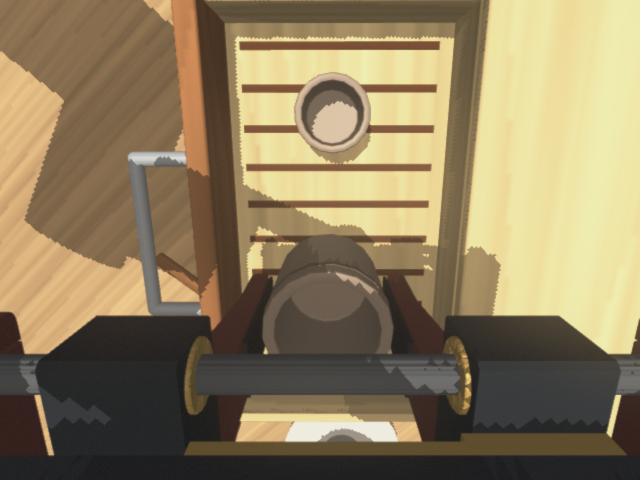

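Call:
{"name": "drive_tool", "arguments": {"motion": [[[0.01, 0, 0.002], [0, 0, 0], 0.53], [[0.03, 0, 0.002], [0, 0, 0], 0.53], [[0.055, 0, 0.002], [0, 0, 0], 0.53], [[0.08, 0, 0.002], [0, 0, 0], 0.53], [[0.1, 0, 0.002], [0, 0, 0], 0.53], [[0.115, 0, 0.002], [0, 0, 0], 0.53], [[0.123, 0, 0.002], [0, 0, 0], 0.53], [[0.1255, 0, 0.002], [0, 0, 0], 0.53], [[0.1255, 0, 0.002], [0, 0, 0], 0.53], [[0.1255, 0, 0.002], [0, 0, 0], 0.53]]}}

```text
time_s: 43.25
tcp_pos: [0.5383, 0.261, 0.1055]
eef_rot: [-0.285, 0.648, 0.283, 0.647]
force: [0.4, -0.1, -2.2]
width: 0.0496
```

Call:
{"name": "drive_tool", "arguments": {"motion": [[[0.001, 0, 0], [0, 0, 0], 0.53], [[0.002, 0, 0], [0, 0, 0], 0.53], [[0.003, 0, 0], [0, 0, 0], 0.53], [[0.003, 0, 0], [0, 0, 0], 0.53]]}}

```text
time_s: 43.58
tcp_pos: [0.5384, 0.261, 0.1028]
eef_rot: [-0.285, 0.648, 0.283, 0.647]
force: [-0.2, 0.2, -1.4]
width: 0.0495
```

Call:
{"name": "drive_tool", "arguments": {"motion": [[[0.001, 0, 0], [0, 0, 0], 0.53], [[0.0015, 0, 0], [0, 0, 0], 0.53], [[0.0015, 0, 0], [0, 0, 0], 0.53]]}}

```text
time_s: 43.83
tcp_pos: [0.5383, 0.261, 0.1012]
eef_rot: [-0.285, 0.648, 0.283, 0.647]
force: [0.0, -0.0, -2.2]
width: 0.0495
```

Call:
{"name": "drive_tool", "arguments": {"motion": [[[0.001, 0, 0], [0, 0, 0], 0.53], [[0.0015, 0, 0], [0, 0, 0], 0.53], [[0.0015, 0, 0], [0, 0, 0], 0.53]]}}

```text
time_s: 44.08
tcp_pos: [0.5386, 0.2611, 0.1005]
eef_rot: [-0.285, 0.648, 0.283, 0.647]
force: [-0.4, -0.9, 5.2]
width: 0.0498
```

Call:
{"name": "drive_tool", "arguments": {"motion": [[[0, 0, 0], [0, 0, 0], 0.6], [[0, 0, 0], [0, 0, 0], 0.7], [[0, 0, 0], [0, 0, 0], 0.8], [[0, 0, 0], [0, 0, 0], 0.8], [[-0.01, 0, 0], [0, 0, 0], 0.8], [[-0.03, 0, 0], [0, 0, 0], 0.8], [[-0.06, 0, 0], [0, 0, 0], 0.8], [[-0.095, 0, 0], [0, 0, 0], 0.8], [[-0.12, 0, 0], [0, 0, 0], 1], [[-0.13, 0, 0], [0, 0, 0], 1], [[-0.13, 0, 0], [0, 0, 0], 1]]}}

```text
time_s: 45.0
tcp_pos: [0.5402, 0.2621, 0.2337]
eef_rot: [-0.285, 0.645, 0.283, 0.649]
force: [-0.4, 0.3, -0.0]
width: 0.086
```

Run:
```python
from h import *
im,s=shot('wrist','b20');imt,_=shot('top','b20t');to([.6178,-.0488,.2],np.radians(93.4));to([.6178,-.0488,.2],np.radians(47.4))
print(w2p('wrist',[.5385,.2611,.134],s)); cv2.imwrite('pics/b20c.png',np.hstack([im,cv2.resize(imt[200:350,330:470],(448,480))])[:, 300:])
```

```text
rot [-46.   -0.2   0.1] q6 approx -0.49
rot [134.    0.1   0.2] q6 approx -0.49
shift [ 0.0306 -0.2685 -0.1742] rows 7.7 tcp [0.538  0.2612 0.2297] jaw deg 47.4 w 0.0874 F [ 0.6384 -0.5489  0.1494] t 45.1
rot [ 0.  -0.1  0.1] q6 approx -0.49
rot [-180.    -0.2   -0.2] q6 approx -0.49
shift [ 0.0306 -0.2685 -0.1742] rows 7.7 tcp [0.538  0.2612 0.2297] jaw deg 47.4 w 0.0874 F [ 0.6384 -0.5489  0.1494] t 45.1
[324.3552 238.0745]
```

View pics/b20c.png

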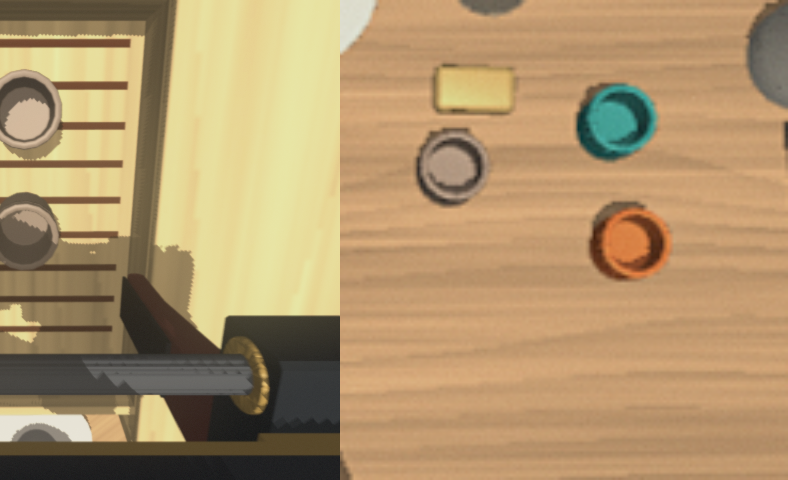

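Call:
{"name": "drive_tool", "arguments": {"motion": [[[0, -0.01, -0.006], [-3, 0, 0], 1], [[0, -0.035, -0.023], [-8, 0, 0], 1], [[0, -0.068, -0.044], [-14, 0, 0], 1], [[0, -0.1, -0.065], [-20, 0, 0], 1], [[0, -0.132, -0.086], [-26, 0, 0], 1], [[0.005, -0.164, -0.107], [-32, 0, 0], 1], [[0.01, -0.196, -0.128], [-38, 0, 0], 1], [[0.02, -0.225, -0.147], [-44, 0, 0], 1], [[0.035, -0.25, -0.163], [-46, 0, 0], 1], [[0.05, -0.265, -0.172], [-46, 0, 0], 1], [[0.06, -0.2685, -0.1742], [-46, 0, 0], 1], [[0.06, -0.2685, -0.1742], [-46, 0, 0], 1], [[0.06, -0.2685, -0.1742], [-46, 0, 0], 1]]}}

```text
time_s: 46.18
tcp_pos: [0.6161, -0.0479, 0.1687]
eef_rot: [-0.514, 0.486, 0.515, 0.484]
force: [-0.7, 0.1, -0.1]
width: 0.0877
```

Run:
```python
from h import *
im,s=shot('wrist','b21');to([.6178,-.0488,.022],np.radians(93.4))
for p in([.6178,-.0488,.056],):print(s['tcp_pos'],w2p('wrist',p,s))
```

```text
rot [ 0.  -0.1 -0.1] q6 approx -1.82
rot [-180.     0.2   -0.2] q6 approx -1.82
shift [ 0.1479 -0.0012 -0.0011] rows 3.5 tcp [ 0.6168 -0.0475  0.1699] jaw deg 93.4 w 0.0876 F [ 0.4153  0.6199 -0.0407] t 46.2333
[ 0.6161 -0.0479  0.1687] [326.3066 237.942 ]
```

View pics/b21.png

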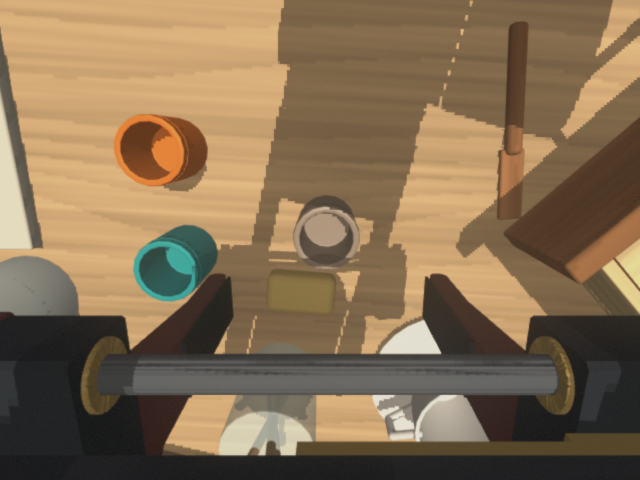

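Call:
{"name": "drive_tool", "arguments": {"motion": [[[0.03, 0, 0], [0, 0, 0], 1], [[0.06, 0, 0], [0, 0, 0], 1], [[0.095, 0, -0.001], [0, 0, 0], 1], [[0.12, 0, -0.001], [0, 0, 0], 1], [[0.138, 0, -0.001], [0, 0, 0], 1], [[0.146, 0, -0.001], [0, 0, 0], 1], [[0.148, 0, -0.001], [0, 0, 0], 1], [[0.148, 0, -0.001], [0, 0, 0], 0.9], [[0.148, 0, -0.001], [0, 0, 0], 0.8], [[0.148, 0, -0.001], [0, 0, 0], 0.7], [[0.148, 0, -0.001], [0, 0, 0], 0.64], [[0.148, 0, -0.001], [0, 0, 0], 0.6], [[0.148, 0, -0.001], [0, 0, 0], 0.58], [[0.148, 0, -0.001], [0, 0, 0], 0.56], [[0.148, 0, -0.001], [0, 0, 0], 0.54], [[0.148, 0, -0.001], [0, 0, 0], 0.53], [[0.148, 0, -0.001], [0, 0, 0], 0.53], [[0.148, 0, -0.001], [0, 0, 0], 0.53]]}}

```text
time_s: 47.73
tcp_pos: [0.6169, -0.049, 0.0223]
eef_rot: [0.515, -0.486, -0.515, -0.484]
force: [-1.4, -1.2, 5.7]
width: 0.049
```

Call:
{"name": "drive_tool", "arguments": {"motion": [[[-0.003, 0, 0], [0, 0, 0], 0.53], [[-0.01, 0, 0], [0, 0, 0], 0.53], [[-0.025, 0, 0], [0, 0, 0], 0.53], [[-0.05, 0, 0], [0, 0, 0], 0.53], [[-0.085, 0, 0], [0, 0, 0], 0.53], [[-0.12, 0, 0], [0, 0, 0], 0.53], [[-0.155, 0, 0], [0, 0, 0], 0.53], [[-0.185, 0, 0], [0, 0, 0], 0.53], [[-0.205, 0, 0], [0, 0, 0], 0.53], [[-0.21, 0, 0], [0, 0, 0], 0.53]]}}

```text
time_s: 48.57
tcp_pos: [0.6193, -0.0488, 0.2369]
eef_rot: [0.517, -0.484, -0.513, -0.485]
force: [0.0, 0.1, -0.8]
width: 0.0493
```

Run:
```python
from h import *
to([.5996,.2041,.23],np.radians(47.4))
```

```text
rot [46.1 -0.1  0.4] q6 approx -1.82
rot [-133.9   -0.4   -0.1] q6 approx -1.82
shift [0.0059 0.0045 0.2536] rows 6.1 tcp [ 0.6193 -0.0488  0.2369] jaw deg 93.5 w 0.0493 F [ 0.0166  0.0741 -0.8161] t 48.5667
```

Call:
{"name": "drive_tool", "arguments": {"motion": [[[0, 0, 0.01], [3, 0, 0], 0.53], [[0, 0, 0.03], [8, 0, 0.1], 0.53], [[0, 0.001, 0.06], [13, 0, 0.2], 0.53], [[0, 0.002, 0.09], [18, 0, 0.3], 0.53], [[0, 0.003, 0.12], [23, 0, 0.4], 0.53], [[0, 0.0035, 0.15], [28, 0, 0.4], 0.53], [[0, 0.004, 0.18], [33, 0, 0.4], 0.53], [[0, 0.0045, 0.21], [38, 0, 0.4], 0.53], [[0, 0.0045, 0.235], [43, 0, 0.4], 0.53], [[0.003, 0.0045, 0.249], [46, 0, 0.4], 0.53], [[0.005, 0.0045, 0.2536], [46, 0, 0.4], 0.53], [[0.005, 0.0045, 0.2536], [46, 0, 0.4], 0.53], [[0.005, 0.0045, 0.2536], [46, 0, 0.4], 0.53], [[0.005, 0.0045, 0.2536], [46, 0, 0.4], 0.53]]}}

```text
time_s: 49.73
tcp_pos: [0.5995, 0.2029, 0.2304]
eef_rot: [-0.285, 0.648, 0.284, 0.646]
force: [0.7, -0.5, -0.8]
width: 0.0495
```

Run:
```python
from h import *
im,s=shot('wrist','b22');to([.5996,.2041,.1005],np.radians(47.4))
```

```text
rot [ 0.  -0.1 -0. ] q6 approx -0.61
rot [-180.     0.    -0.2] q6 approx -0.61
shift [0.1302 0.0008 0.0012] rows 3.1 tcp [0.5996 0.2028 0.2307] jaw deg 47.4 w 0.0493 F [ 0.578  -0.9899 -0.5798] t 49.7833
```

View pics/b22.png

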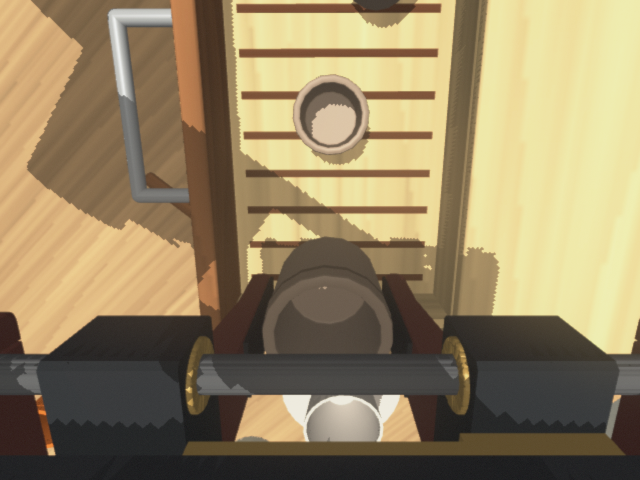

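The far cup shows at (385,3), off the line it was placed on. It may have been knocked, so I'm checking.

Run:
```python
from h import *
im,s=shot('top','b23');crop(im,130,190,330,390,4,'b23c');im,s=shot('scene','b23s');crop(im,270,130,420,240,5,'b23sc')
```

```text
(no output)
```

View pics/b23c.png

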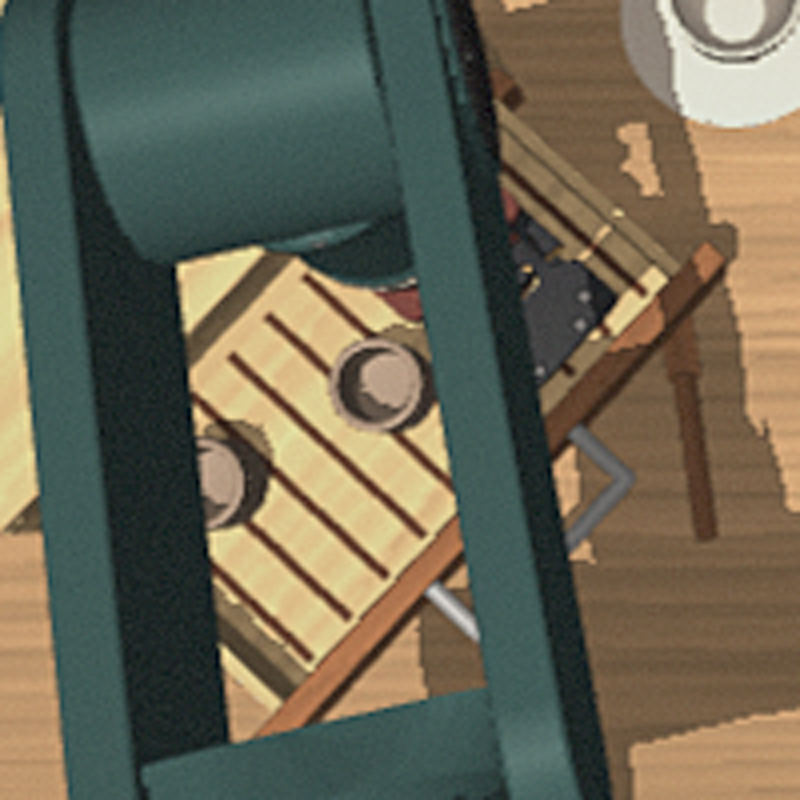

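View pics/b23sc.png

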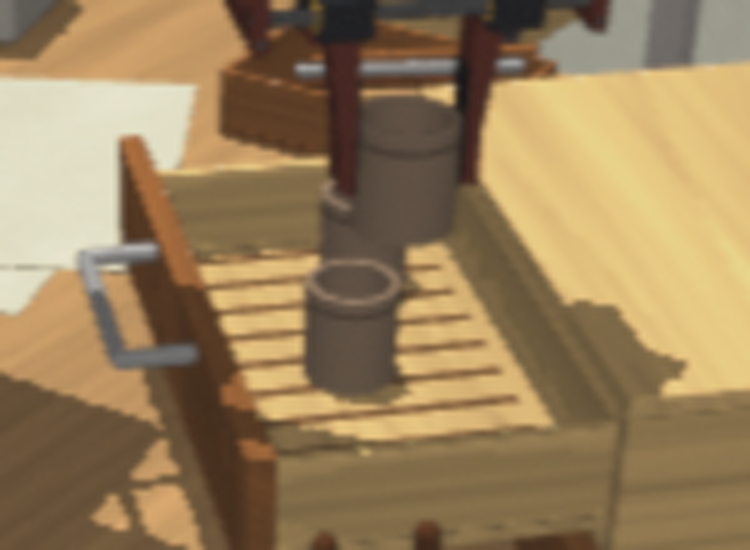

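The far cup was indeed knocked towards the drawer's back, still upright. I'll first place the held cup, then measure it.

Call:
{"name": "drive_tool", "arguments": {"motion": [[[0.01, 0, 0.001], [0, 0, 0], 0.53], [[0.03, 0, 0.001], [0, 0, 0], 0.53], [[0.055, 0, 0.001], [0, 0, 0], 0.53], [[0.08, 0, 0.001], [0, 0, 0], 0.53], [[0.1, 0, 0.001], [0, 0, 0], 0.53], [[0.115, 0, 0.001], [0, 0, 0], 0.53], [[0.123, 0, 0.001], [0, 0, 0], 0.53], [[0.126, 0, 0.001], [0, 0, 0], 0.53], [[0.126, 0, 0.001], [0, 0, 0], 0.53], [[0.126, 0, 0.001], [0, 0, 0], 0.53]]}}

```text
time_s: 50.72
tcp_pos: [0.601, 0.2036, 0.1057]
eef_rot: [-0.285, 0.648, 0.284, 0.647]
force: [-0.3, -0.5, -1.7]
width: 0.0493
```

Call:
{"name": "drive_tool", "arguments": {"motion": [[[0.001, 0, 0], [0, 0, 0], 0.53], [[0.002, 0, 0], [0, 0, 0], 0.53], [[0.003, 0, 0], [0, 0, 0], 0.53], [[0.003, 0, 0], [0, 0, 0], 0.53]]}}

```text
time_s: 51.05
tcp_pos: [0.6012, 0.2036, 0.1031]
eef_rot: [-0.285, 0.647, 0.284, 0.648]
force: [-0.2, -0.1, -0.7]
width: 0.0492
```

Call:
{"name": "drive_tool", "arguments": {"motion": [[[0.001, 0, 0], [0, 0, 0], 0.53], [[0.0015, 0, 0], [0, 0, 0], 0.53], [[0.0015, 0, 0], [0, 0, 0], 0.53]]}}

```text
time_s: 51.3
tcp_pos: [0.6011, 0.2036, 0.1015]
eef_rot: [-0.285, 0.647, 0.284, 0.648]
force: [0.3, 0.5, -1.3]
width: 0.0494
```

Call:
{"name": "drive_tool", "arguments": {"motion": [[[0.001, 0, 0], [0, 0, 0], 0.53], [[0.0015, 0, 0], [0, 0, 0], 0.53], [[0.0015, 0, 0], [0, 0, 0], 0.53]]}}

```text
time_s: 51.55
tcp_pos: [0.6013, 0.2036, 0.1003]
eef_rot: [-0.285, 0.647, 0.284, 0.648]
force: [-0.8, 0.5, 3.0]
width: 0.0491
```

Call:
{"name": "drive_tool", "arguments": {"motion": [[[0, 0, 0], [0, 0, 0], 0.6], [[0, 0, 0], [0, 0, 0], 0.7], [[0, 0, 0], [0, 0, 0], 0.8], [[0, 0, 0], [0, 0, 0], 0.8], [[-0.01, 0, 0], [0, 0, 0], 0.8], [[-0.03, 0, 0], [0, 0, 0], 0.8], [[-0.06, 0, 0], [0, 0, 0], 0.8], [[-0.095, 0, 0], [0, 0, 0], 0.8], [[-0.13, 0, 0], [0, 0, 0], 1], [[-0.16, 0.02, 0], [0, 0, 0], 1], [[-0.16, 0.05, 0], [0, 0, 0], 1], [[-0.16, 0.08, 0], [0, 0, 0], 1], [[-0.16, 0.11, 0], [0, 0, 0], 1], [[-0.16, 0.12, 0], [0, 0, 0], 1], [[-0.16, 0.12, 0], [0, 0, 0], 1], [[-0.16, 0.12, 0], [0, 0, 0], 1]]}}

```text
time_s: 52.88
tcp_pos: [0.5131, 0.285, 0.2607]
eef_rot: [-0.285, 0.647, 0.284, 0.648]
force: [0.4, -0.4, 1.6]
width: 0.0878
```

Run:
```python
from h import *
im,s=shot('wrist','b24');to([.47,.32,.2])
for p in([.5385,.2611,.134],[.4755,.3192,.134],[.6012,.2036,.134]):print(w2p('wrist',p,s))
```

```text
shift [ 0.0604  0.0564 -0.0035] rows 2.0 tcp [0.5137 0.2845 0.2605] jaw deg 47.4 w 0.0875 F [-0.2971 -0.2678 -0.147 ] t 52.9333
[326.8915 272.2966]
[327.2309 163.3433]
[326.8778 365.5811]
```

View pics/b24.png

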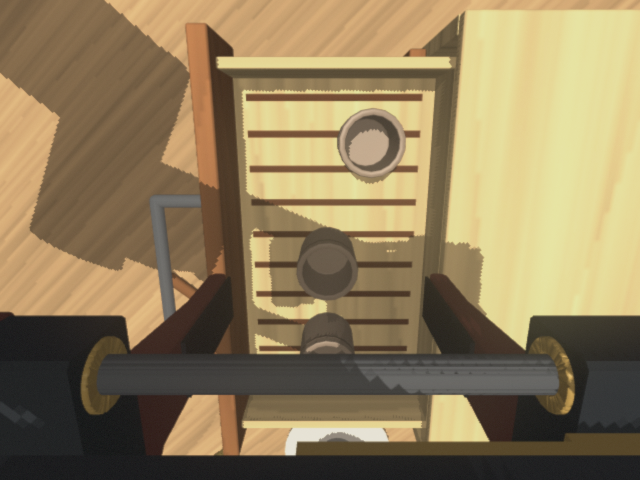

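Run:
```python
from h import *
s=r.sense();f=np.radians(-132.6);f=np.array([np.cos(f),np.sin(f),0]);l=np.array([-f[1],f[0],0]);c=np.array([.6744,.4111,0])
for u,v in[(372,143),(327,270),(371,140)]:
    p=p2w('wrist',u,v,.134,s);print(p,'drawer x',-(p-c)@f+.201,'lat',(p-c)@l)
for u in[(240,270),(418,270),(235,90),(437,90)]:
    p=p2w('wrist',*u,.078,s);print('floor edges',-(p-c)@f+.201,(p-c)@l)
```

```text
[0.4875 0.3528 0.134 ] drawer x 0.031561206780632595 lat -0.09807716956098753
[0.5377 0.2621 0.134 ] drawer x -0.0012479339772143994 lat 0.0002549859707828561
[0.4854 0.3536 0.134 ] drawer x 0.03076582530076616 lat -0.10019718605267257
floor edges -0.08415528974184394 0.020662330431542503
floor edges 0.08555647066584848 0.02062116211768774
floor edges -0.0787617390537374 -0.14010003764369083
floor edges 0.09138374352266433 -0.1402244248719569
```

The knocked cup is at drawer x=+31 mm, y=−100 mm, upright and within limits, so it needs no mending. Now to the handle to close.

Run:
```python
from h import *
to([.450,.164,.22],np.radians(47.4))
```

```text
rot [0.  0.  0.1] q6 approx -0.44
rot [-180.    -0.2    0.1] q6 approx -0.44
shift [ 0.0405 -0.0345 -0.1319] rows 3.4 tcp [0.5137 0.2845 0.2605] jaw deg 47.4 w 0.0875 F [-0.2971 -0.2678 -0.147 ] t 52.9333
```

Call:
{"name": "drive_tool", "arguments": {"motion": [[[0, -0.01, -0.035], [0, 0, 0], 0.6], [[0.005, -0.02, -0.07], [0, 0, 0], 0.35], [[0.015, -0.028, -0.105], [0, 0, 0], 0.35], [[0.03, -0.034, -0.125], [0, 0, 0], 0.35], [[0.04, -0.0345, -0.132], [0, 0, 0], 0.35], [[0.04, -0.0345, -0.132], [0, 0, 0], 0.35], [[0.04, -0.0345, -0.132], [0, 0, 0], 0.35], [[0.04, -0.0345, -0.132], [0, 0, 0], 0.35]]}}

```text
time_s: 53.6
tcp_pos: [0.4517, 0.1639, 0.2212]
eef_rot: [-0.285, 0.646, 0.283, 0.649]
force: [-0.4, -0.1, 0.2]
width: 0.038
```

Run:
```python
from h import *
im,s=shot('wrist','b25');to([.450,.164,.1153],np.radians(47.4));print(s['tcp_pos'],w2p('wrist',[.45,.164,.135],s))
```

```text
rot [0.  0.1 0.2] q6 approx -0.62
rot [-180.    -0.3    0.2] q6 approx -0.62
shift [ 0.106   0.0015 -0.0016] rows 2.5 tcp [0.4517 0.1642 0.2213] jaw deg 47.4 w 0.0338 F [-0.2007  0.0498  0.0697] t 53.65
[0.4517 0.1639 0.2212] [325.7722 242.6055]
```

View pics/b25.png

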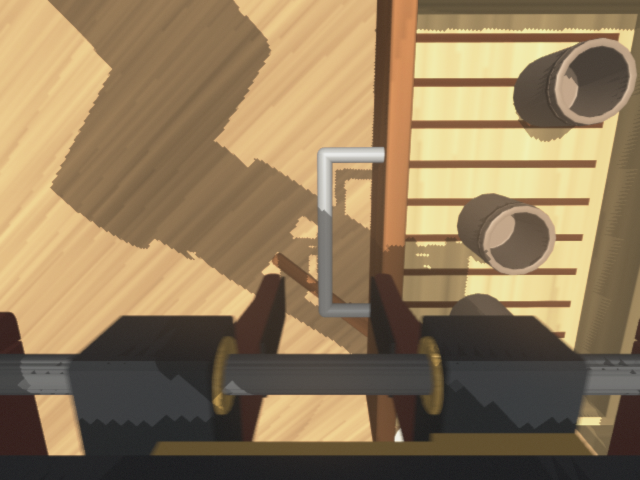

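Call:
{"name": "drive_tool", "arguments": {"motion": [[[0.03, 0.001, -0.0016], [0, 0, 0], 0.35], [[0.06, 0.001, -0.0016], [0, 0, 0], 0.35], [[0.085, 0.001, -0.0016], [0, 0, 0], 0.35], [[0.1, 0.001, -0.0016], [0, 0, 0], 0.35], [[0.106, 0.001, -0.0016], [0, 0, 0], 0.35], [[0.106, 0.001, -0.0016], [0, 0, 0], 0.35], [[0.106, 0.001, -0.0016], [0, 0, 0], 0.25], [[0.106, 0.001, -0.0016], [0, 0, 0], 0.15], [[0.106, 0.001, -0.0016], [0, 0, 0], 0.05], [[0.106, 0.001, -0.0016], [0, 0, 0], 0.0], [[0.106, 0.001, -0.0016], [0, 0, 0], 0.0], [[0.106, 0.001, -0.0016], [0, 0, 0], 0.0]]}}

```text
time_s: 54.65
tcp_pos: [0.4511, 0.1637, 0.1164]
eef_rot: [-0.285, 0.646, 0.283, 0.649]
force: [-1.3, -0.2, 6.5]
width: 0.0089
```

Push home gently (≤8 mm per row ≈ 0.1 m/s, with slow ramp).

Call:
{"name": "drive_tool", "arguments": {"motion": [[[0, 0, 0.001], [0, 0, 0], 0], [[0, 0, 0.003], [0, 0, 0], 0], [[0, 0, 0.006], [0, 0, 0], 0], [[0, 0, 0.01], [0, 0, 0], 0], [[0, 0, 0.015], [0, 0, 0], 0], [[0, 0, 0.021], [0, 0, 0], 0], [[0, 0, 0.027], [0, 0, 0], 0], [[0, 0, 0.033], [0, 0, 0], 0], [[0, 0, 0.039], [0, 0, 0], 0], [[0, 0, 0.045], [0, 0, 0], 0], [[0, 0, 0.051], [0, 0, 0], 0], [[0, 0, 0.057], [0, 0, 0], 0], [[0, 0, 0.063], [0, 0, 0], 0], [[0, 0, 0.069], [0, 0, 0], 0], [[0, 0, 0.075], [0, 0, 0], 0], [[0, 0, 0.08], [0, 0, 0], 0], [[0, 0, 0.084], [0, 0, 0], 0], [[0, 0, 0.087], [0, 0, 0], 0], [[0, 0, 0.088], [0, 0, 0], 0], [[0, 0, 0.088], [0, 0, 0], 0]]}}

```text
time_s: 56.32
tcp_pos: [0.5108, 0.2289, 0.1165]
eef_rot: [-0.285, 0.645, 0.283, 0.649]
force: [-0.1, 0.5, -7.0]
width: 0.0091
```

Call:
{"name": "drive_tool", "arguments": {"motion": [[[0, 0, 0.001], [0, 0, 0], 0], [[0, 0, 0.004], [0, 0, 0], 0], [[0, 0, 0.008], [0, 0, 0], 0], [[0, 0, 0.013], [0, 0, 0], 0], [[0, 0, 0.018], [0, 0, 0], 0], [[0, 0, 0.023], [0, 0, 0], 0], [[0, 0, 0.028], [0, 0, 0], 0], [[0, 0, 0.033], [0, 0, 0], 0], [[0, 0, 0.038], [0, 0, 0], 0], [[0, 0, 0.043], [0, 0, 0], 0], [[0, 0, 0.048], [0, 0, 0], 0], [[0, 0, 0.053], [0, 0, 0], 0], [[0, 0, 0.057], [0, 0, 0], 0], [[0, 0, 0.061], [0, 0, 0], 0], [[0, 0, 0.064], [0, 0, 0], 0], [[0, 0, 0.066], [0, 0, 0], 0], [[0, 0, 0.067], [0, 0, 0], 0], [[0, 0, 0.067], [0, 0, 0], 0]]}}

```text
time_s: 57.82
tcp_pos: [0.5563, 0.2785, 0.1165]
eef_rot: [-0.285, 0.645, 0.283, 0.65]
force: [0.5, -0.9, -9.3]
width: 0.0092
```

Call:
{"name": "drive_tool", "arguments": {"motion": [[[0, 0, 0.001], [0, 0, 0], 0], [[0, 0, 0.002], [0, 0, 0], 0], [[0, 0, 0.0035], [0, 0, 0], 0], [[0, 0, 0.005], [0, 0, 0], 0], [[0, 0, 0.006], [0, 0, 0], 0], [[0, 0, 0.006], [0, 0, 0], 0]]}}

```text
time_s: 58.32
tcp_pos: [0.5606, 0.2832, 0.1165]
eef_rot: [-0.285, 0.645, 0.283, 0.65]
force: [-0.1, -1.1, -7.4]
width: 0.0092
```

Call:
{"name": "drive_tool", "arguments": {"motion": [[[0, 0, 0.001], [0, 0, 0], 0], [[0, 0, 0.002], [0, 0, 0], 0], [[0, 0, 0.003], [0, 0, 0], 0], [[0, 0, 0.003], [0, 0, 0], 0]]}}

```text
time_s: 58.65
tcp_pos: [0.5616, 0.2844, 0.1165]
eef_rot: [-0.285, 0.646, 0.283, 0.649]
force: [-3.9, -5.0, -3.7]
width: 0.0093
```

Call:
{"name": "drive_tool", "arguments": {"motion": [[[0, 0, 0.001], [0, 0, 0], 0], [[0, 0, 0.002], [0, 0, 0], 0], [[0, 0, 0.003], [0, 0, 0], 0], [[0, 0, 0.003], [0, 0, 0], 0]]}}

```text
time_s: 58.98
tcp_pos: [0.5616, 0.2843, 0.1165]
eef_rot: [-0.286, 0.648, 0.283, 0.647]
force: [-6.1, -9.8, -0.1]
width: 0.0093
```

Home stop reached (no more motion, ~11 N). Release and lift, then check.

Call:
{"name": "drive_tool", "arguments": {"motion": [[[0, 0, 0], [0, 0, 0], 0.1], [[0, 0, 0], [0, 0, 0], 0.25], [[0, 0, 0], [0, 0, 0], 0.35], [[0, 0, 0], [0, 0, 0], 0.35], [[0, 0, 0], [0, 0, 0], 0.35], [[-0.02, 0, 0], [0, 0, 0], 0.35], [[-0.05, 0, 0], [0, 0, 0], 0.35], [[-0.09, 0, 0], [0, 0, 0], 0.35], [[-0.13, 0, 0], [0, 0, 0], 0.35], [[-0.15, 0, -0.02], [0, 0, 0], 0.35], [[-0.15, 0, -0.06], [0, 0, 0], 0.35], [[-0.15, 0, -0.1], [0, 0, 0], 0.35], [[-0.15, 0, -0.14], [0, 0, 0], 0.35], [[-0.15, 0, -0.16], [0, 0, 0], 0.35], [[-0.15, 0, -0.16], [0, 0, 0], 0.35]]}}

```text
time_s: 60.23
tcp_pos: [0.4502, 0.1651, 0.2677]
eef_rot: [-0.286, 0.649, 0.282, 0.646]
force: [-0.1, 0.4, 0.9]
width: 0.0308
```

Run:
```python
from h import *
im,s=shot('top','b26');im2,_=shot('scene','b27');print(s['tcp_pos'],s['time_s'])
crop(im,180,180,270,330,4,'b26c')
```

```text
[0.4502 0.1651 0.2677] 60.2333
```

View pics/b26.png

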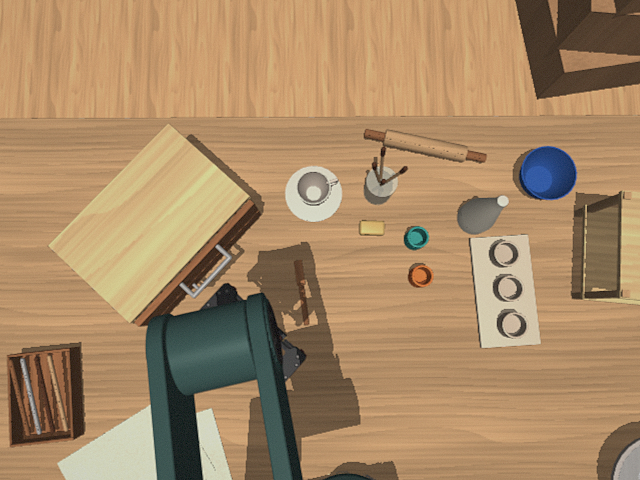

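View pics/b27.png

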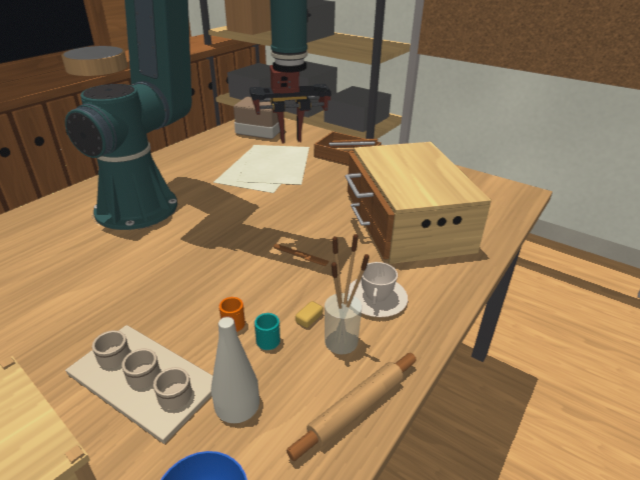

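View pics/b26c.png

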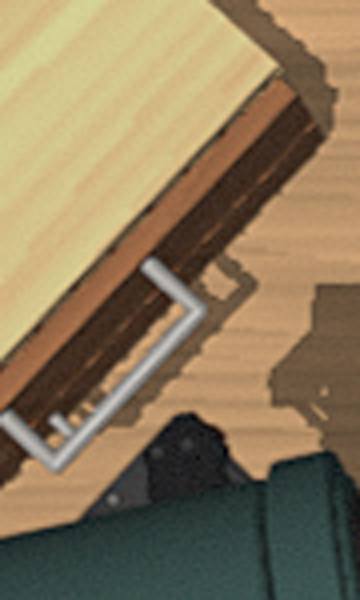

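The drawer is at its home stop, with three dishes at (503,254), (507,288) and (512,324) on the shelf. The bystanders and both look-alikes are where they were. Handing in.

Run:
```python
from h import *
S=np.array([.5285,-.3794]);a=np.radians(3.35)
for q in[(503,254),(507.5,288),(512,324)]:
    p=p2w('top',*q,.054)[:2]-S;print(p@[np.cos(a),np.sin(a)],p@[-np.sin(a),np.cos(a)])
print(r.hand_in())
```

```text
0.08267747098020937 0.01008722566038149
0.004477726691533433 0.00848187234301919
-0.07687386307342695 0.007408892181554755
the job is handed in; nothing more can be done
None
```

The job is done and handed in at about 60 s of the 210 s allowed; no verdict was reported.

- **Drawer:** I pulled it out at about 0.12 m/s until it met its stop. At the end I pushed it home until it stopped moving under about 11 N.
- **Dishes:** All three stand upright on the kiln shelf. The final top picture puts them at shelf x of about +83, +4 and −77 mm, with y of 7 to 10 mm. The gripper's poses at release gave y near 0. The two readings disagree by up to 10 mm, but both are inside the limits.
- **Cups:** All three grey cups were last seen upright in the drawer, about 85 to 100 mm apart, before it was closed. One was knocked towards the back while the arm was elsewhere. I measured it at drawer x +31 mm, y −100 mm, which is inside the limits, so I left it.
- **Everything else:** The orange and turquoise look-alikes and the bystanders look unmoved in the last pictures.
- **Not checked:** I could not see the cups once the drawer was shut.

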